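# Sweep the slotted stand clear, hang up the brush and load the valve spools

## Task

First, while the stand is still empty of spools, sweep the wooden packing chocks off the stand's front apron onto the shelf, touching them only with the bench brush. Then stand every valve spool in its own bay, sliding it upright from the front with its foot under the slotted lip until fully home at the back, and hang the brush by its window on the grey post's hook, resting down in the throat. Leave the gauge fitting, bumper block and manifold cover where they are.

Things in the scene. Friction and masses are not known exactly. Their poses are not given: they have to be found in the camera images.
- stand: Slotted steel stand bolted to the shelf, 300 mm wide (y), 151 deep (x). Origin on the shelf; +x from open front to back. 10 mm base plate, x -95 to 56. Four bays 64 mm wide, 72 apart, 8 mm walls from x -22, back wall at x 48. Over them from x -22 an 8 mm lip, underside 22 mm above the base plate, with a 30 mm slot open to the front on each bay's middle, to x 36. Before the lip a bare apron.
- bay1 (a point): Seat point of a bay: on the base plate, 10 mm above the shelf, on the axis of a spool that is fully home (its foot then has 1 mm left to the back wall). Axes as the stand's: +x goes into the bay. The lip's front edge is 40 mm towards -x, the base plate's front edge 113 mm; the lip's top is 30 mm above this point. bay1 is at the stand's -y end, bay4 at +y.
- bay2 (a point): Seat point of a bay: on the base plate, 10 mm above the shelf, on the axis of a spool that is fully home (its foot then has 1 mm left to the back wall). Axes as the stand's: +x goes into the bay. The lip's front edge is 40 mm towards -x, the base plate's front edge 113 mm; the lip's top is 30 mm above this point. bay1 is at the stand's -y end, bay4 at +y.
- bay3 (a point): Seat point of a bay: on the base plate, 10 mm above the shelf, on the axis of a spool that is fully home (its foot then has 1 mm left to the back wall). Axes as the stand's: +x goes into the bay. The lip's front edge is 40 mm towards -x, the base plate's front edge 113 mm; the lip's top is 30 mm above this point. bay1 is at the stand's -y end, bay4 at +y.
- bay4 (a point): Seat point of a bay: on the base plate, 10 mm above the shelf, on the axis of a spool that is fully home (its foot then has 1 mm left to the back wall). Axes as the stand's: +x goes into the bay. The lip's front edge is 40 mm towards -x, the base plate's front edge 113 mm; the lip's top is 30 mm above this point. bay1 is at the stand's -y end, bay4 at +y.
- spool_a: Ground steel valve spool, 122 mm tall, about 0.7 kg, standing upright. Origin: centre of its underside, z up along it; round, so yaw means nothing. From the bottom: foot flange 58 mm diameter, 18 thick; neck 22 mm diameter to 48; land 34 mm diameter to 66; neck 22 to 82; top land 32 mm diameter to 122, the place to grip. One of the four may be absent (None).
- spool_b: Ground steel valve spool, 122 mm tall, about 0.7 kg, standing upright. Origin: centre of its underside, z up along it; round, so yaw means nothing. From the bottom: foot flange 58 mm diameter, 18 thick; neck 22 mm diameter to 48; land 34 mm diameter to 66; neck 22 to 82; top land 32 mm diameter to 122, the place to grip. One of the four may be absent (None).
- spool_c: Ground steel valve spool, 122 mm tall, about 0.7 kg, standing upright. Origin: centre of its underside, z up along it; round, so yaw means nothing. From the bottom: foot flange 58 mm diameter, 18 thick; neck 22 mm diameter to 48; land 34 mm diameter to 66; neck 22 to 82; top land 32 mm diameter to 122, the place to grip. One of the four may be absent (None).
- spool_d: Ground steel valve spool, 122 mm tall, about 0.7 kg, standing upright. Origin: centre of its underside, z up along it; round, so yaw means nothing. From the bottom: foot flange 58 mm diameter, 18 thick; neck 22 mm diameter to 48; land 34 mm diameter to 66; neck 22 to 82; top land 32 mm diameter to 122, the place to grip. One of the four may be absent (None).
- chock_a: Wooden packing chock, 30 by 45 by 24 mm (x, y, z), about 30 g, lying on the apron of the stand at the start. Origin: centre of its underside. One of the three may be absent (None). Too tall to go under the lip. It is clear when it lies on the shelf with its middle 10 mm or more past the base plate's front or end.
- chock_b: Wooden packing chock, 30 by 45 by 24 mm (x, y, z), about 30 g, lying on the apron of the stand at the start. Origin: centre of its underside. One of the three may be absent (None). Too tall to go under the lip. It is clear when it lies on the shelf with its middle 10 mm or more past the base plate's front or end.
- chock_c: Wooden packing chock, 30 by 45 by 24 mm (x, y, z), about 30 g, lying on the apron of the stand at the start. Origin: centre of its underside. One of the three may be absent (None). Too tall to go under the lip. It is clear when it lies on the shelf with its middle 10 mm or more past the base plate's front or end.
- chock_a_center (a point): The chock's middle, 12 mm above its origin.
- chock_b_center (a point): The chock's middle, 12 mm above its origin.
- chock_c_center (a point): The chock's middle, 12 mm above its origin.
- brush: Bench brush standing upright in the cradle, 138 mm tall, about 0.3 kg, rigid. Origin: middle of its underside, z up. Head 30 mm thick (its x), 64 wide (y), 38 tall, the lower 24 mm stiff bristles. Above it an aluminium handle plate 14 mm thick (x), 84 wide (y), with a window 48 mm wide from z 38 to 83; the 55 mm of solid plate above it is gripped from above across the 14 mm.
- brush_window_top (a point): Middle of the upper edge of the brush's window, 83 mm above the brush's origin and 55 mm below its top edge; axes as the brush's. Not measured while the brush is held.
- cradle: Fixed wooden cradle, 80 by 90 mm, in which the brush stands at the start: base 6 mm thick, two bars along its y, 14 mm high above the base, 36 mm apart. Origin on the shelf under its centre; the brush's x axis lies along the cradle's x, across the slot.
- hook_post: Fixed grey post, 30 mm wide, 140 tall, on a 100 by 90 by 8 mm foot plate. Origin on the shelf. The hook points to the post's -x: a level flat bar 26 mm wide, 8 thick, its top 130 mm above the shelf, from the post's face at x 16 to an upturned tip at x -35 to -41 that rises 16 mm above the bar.
- hook_throat (a point): Where the brush's window edge belongs: on top of the hook's bar (130 mm above the shelf), near the middle between tip and post, which are 51 mm apart. Axes as the post's. The brush comes from -x, its plate across the bar (brush's x along the post's x, either way round), its window over the tip, and is then lowered.
- gauge: Brass needle gauge fitting, about 106 mm tall, dial 68 mm, standing on a 48 mm round foot. Bystander.
- bumper: Grey rubber bumper block, 80 by 60 by 45 mm. Bystander.
- cover: Cast aluminium manifold cover, 90 by 110 mm, 32 mm high, lying flat. Bystander.
Not all that is in view belongs to the job. Leave any pink or red look-alike of the spool_b alone.

How it is judged:
By the outcome, as a careful person would: the job done as asked, in the order asked, and still so for the second after the job is handed in, with the robot touching nothing.
Of spool_a, spool_b, spool_c, spool_d only 3 to 4 are there at a start; the rules pass over those that are not, and their reading is None.
Of chock_a, chock_b, chock_c only 2 to 3 are there at a start; the rules pass over those that are not, and their reading is None.
At some moment in a run one of spool_a, spool_b, spool_c, spool_d may be knocked a few centimetres aside while the robot is not near it.
It also fails if it takes over 210 s, if anything falls off the work surface, if the arm or the gripper's body presses on something with over 40 N, if the wrist force passes 120 N, or if a joint passes its speed limit or range.

## Robot

A 6-joint arm with a two-finger parallel gripper is mounted at the origin on the work surface. World frame = base frame: x ahead of the robot, y to its left, z up, the work surface at z = 0. Lengths are in m, angles in rad, forces in N, time in s.
With the tool pointing down it reaches from about 0.3 to 0.75 m from the base axis. Payload 8.5 kg.
Tool frame: the origin (TCP) lies on the centre line of the jaws, within the pads' length; the fingertips stand r.tips_ahead ahead of it and the grasp point (between the pads) lies 3 mm ahead of it (r.tips_ahead is the distance from the TCP to the fingertips, in m); z points along the fingers, y is the line along which they close (so a half turn about z gives the same grasp; the last joint's range is limited). The gripper opens to 85 mm and grips with 20 to 120 N. Pads are 22 mm wide; open, the fingers measure 114 mm over their backs; the gripper's body (76 mm by 85 mm) begins 54 mm behind the grasp point. The pads swing forward as they close: fully open they stand 13 mm farther back than shut.
Start: joints at [1.107, 0.381, 1.297, -0, 1.464, -0.215], TCP at [0.135, 0.533, 0.253] pointing down, gripper open.
Joint ranges: [-3.11, 3.11], [-0.89, 2.33], [0.22, 2.48], [-1.42, 4.56], [0.17, 2.85], [-2.88, 2.88]. Speed limits (rad/s): [2.39, 2.39, 3.14, 3.14, 3.14, 3.14].

## Interface

Orientations are given as a unit quaternion [x, y, z, w].
In Python, from bench import sensors, eyes, ticket, r gives the robot as it stands. The module is installed in compiled form; this text tells all that it offers.
- The arm moves only by the shell command python3 -m inch 'ROWS'. ROWS is JSON, a list of rows, each an object of numbers: "wx", "wy", "wz": the turn, a rotation vector about the tool's x, y, z in degrees; "tx", "ty", "tz": the shift along the tool's x, y, z in mm; "hand": the opening in per cent of the stroke, from 0 (shut) to 100 (fully open). In form: [{"wx": .., "wy": .., "wz": .., "tx": .., "ty": .., "tz": .., "hand": ..}, ...]. A call has 1 to 8 rows; each row shifts and turns the commanded pose from where the row before left it, along the tool's axes as they then stand; what a row does not reach is not made up. A row lasts 1/10 s, in which the tool goes at most 50 mm and 8.59 degrees, less where a joint would pass 70% of its speed; a pose out of reach is approached as far as the arm can. A call with a gripper value outside its range is refused whole. The fingers move at their own pace and stop on an object; the grip force is fixed at half the most. Time passes only in rows, so rows that do not move let the fingers close. It gives the time, the measured TCP pose, the force, the opening and the grip force at its end, in the units of the state.
- sensors.state(): the state, without advancing time (a new reading comes with each control period).
- eyes.capture(name): name is "side" or "top"; returns the picture (400x640x3 uint8, red, green, blue); there is no depth.
- eyes.camera_info(name): a dict with "K" (3x3 intrinsics, pixels), "xyz" and "attitude" of the camera in the world. Camera axes: x right, y up, looking along -z (the intrinsics and any distortion apply to the point x, -y, -z); pixel columns grow to the right and rows downward; lengths in m; the calibration is good to about 2 mm. A picture is of the moment at which its call begins. camera_info takes no time and is no camera call.
- ticket.finish_job(): hands the job in; it is judged then, once.
Trained networks look in the newest picture that a camera, given by its name, has taken for a name from the list of things; names that differ only in an ending like _2 or _b are one class to them, and where a whole thing is asked for, a point or a joint stands for the part that bears it (a point fixed in the world has none). Each returns a list of dicts, best first, with "p" (0 to 1); they miss things now and then, are a little off and sometimes report something else, mostly with a low value. They report only what shows in the picture. A call takes as long as a camera call. They do not tell look-alikes from the thing itself.
- eyes.masks_of(thing, camera): "mask" (400x640 bool, what is visible of it) and "uv" ([column, row] in pixels, amid what is visible of it).
- eyes.place_of(thing, camera): "uv" ([column, row] in pixels: a listed point, or the origin of a listed thing).
The state is a dict: "time_s": time; "joint_positions": joint angles; "qd": joint speeds; "joint_torque": joint torques, N m; "position": TCP position; "eef_rot": TCP orientation; "force": force on the tool from outside, world axes, zero at the start; "wrist_torque": the same for the moment, N m; "width": opening from 0.0 (shut) to 1.0 (fully open); "grasp_force": force on a finger pad.
Only numpy, scipy, OpenCV 4.12 (cv2) and the standard library are available. Lean on these libraries where they do the work, as an engineer would, in place of code of your own. Each camera call takes 0.05 s, during which the arm holds its last target. There are 200 camera calls.

## Working session

There is one attempt and no reset: what is moved stays moved. The work goes in short steps, Python scripts to look and compute and a shell command to move; the robot and the scene stay as the last step left them, time stands still between calls to the robot, and variables do not carry over. Pictures are saved under pics/ and viewed, at most 14 in all, crops included, and the job is handed in when it is done.

```bash
mkdir -p pics; cat > h.py <<'E'
from bench import sensors, eyes, ticket, r
import numpy as np, cv2
from scipy.spatial.transform import Rotation as R
def save(cam,name,crop=None,scale=1):
    im=eyes.capture(cam)
    if crop: im=im[crop[1]:crop[3],crop[0]:crop[2]]
    im=cv2.resize(im,None,fx=scale,fy=scale)
    cv2.imwrite('pics/'+name,im[:,:,::-1])
def ray(cam,uv):
    c=eyes.camera_info(cam);K=np.array(c['K'])
    d=np.linalg.inv(K)@[uv[0],uv[1],1]
    A=c['attitude'];M=R.from_quat(A).as_matrix() if np.size(A)==4 else np.array(A)
    return np.array(c['xyz']),M@[d[0],-d[1],-d[2]]
def at(cam,uv,z):
    o,d=ray(cam,uv);return o+d*(z-o[2])/d[2]
def proj(cam,p):
    c=eyes.camera_info(cam);K=np.array(c['K']);A=c['attitude'];M=R.from_quat(A).as_matrix() if np.size(A)==4 else np.array(A)
    q=M.T@(np.array(p)-c['xyz']);q=K@[q[0],-q[1],-q[2]];return q[:2]/q[2]
def tri(uv1,uv2):
    o1,d1=ray('top',uv1);o2,d2=ray('side',uv2)
    A=np.stack([d1,-d2],1);s=np.linalg.lstsq(A,o2-o1,rcond=None)[0]
    a=o1+d1*s[0];b=o2+d2*s[1];return (a+b)/2,np.linalg.norm(a-b)
E
python3 - <<'E'
from h import *
np.set_printoptions(precision=4,suppress=True)
for c in('side','top'):
    print(eyes.camera_info(c)); save(c,c+'0.png',scale=1.25)
s=sensors.state();print(s['position'],s['eef_rot'],s['width'],s['force'],r.tips_ahead,s['time_s'])
zs=dict(bay1=.01,bay2=.01,bay3=.01,bay4=.01,stand=0,cradle=0,spool_a=0,chock_a_center=.022,brush=.006,brush_window_top=.089,hook_post=0,hook_throat=.13,gauge=0)
for n,z in zs.items():
    for c in('top','side'):
        for d in eyes.place_of(n,c):
            if d['p']>.2: print(n,c,round(d['p'],2),np.round(d['uv'],1),at(c,d['uv'],z)[:2])
E
```

```text
{'K': array([[414.5202,   0.    , 315.8922],
       [  0.    , 414.5202, 196.9984],
       [  0.    ,   0.    ,   1.    ]]), 'xyz': array([ 0.1805, -0.7607,  0.9813]), 'attitude': array([ 0.3668, -0.0835, -0.2072,  0.9031])}
{'K': array([[455.8417,   0.    , 315.6578],
       [  0.    , 455.8417, 191.1026],
       [  0.    ,   0.    ,   1.    ]]), 'xyz': array([0.4315, 0.0171, 1.3564]), 'attitude': array([-0.0344,  0.0353,  0.7105, -0.7019])}
[0.1353 0.5329 0.2528] [ 0.1241  0.9923 -0.0006 -0.0002] 0.9969009118150518 [-0.4603 -0.2234 -0.5382] 0.022 0.1
bay1 top 0.89 [324.4 168.4] [ 0.6324 -0.0123]
bay1 top 0.86 [368.3 169.9] [ 0.6263 -0.1431]
bay1 top 0.82 [347.4 169.8] [ 0.6273 -0.0808]
bay1 top 0.57 [299.5 173.4] [0.6182 0.0621]
bay1 side 0.86 [337.4 213.7] [ 0.6197 -0.0055]
bay1 side 0.7 [363.9 241.7] [ 0.6382 -0.138 ]
bay1 side 0.58 [352.2 229.7] [ 0.6296 -0.0827]
bay1 side 0.58 [324.  200.8] [0.6069 0.0631]
bay2 top 0.89 [324.4 168.4] [ 0.6324 -0.0123]
bay2 top 0.86 [368.3 169.9] [ 0.6263 -0.1431]
bay2 top 0.82 [347.4 169.8] [ 0.6273 -0.0808]
bay2 top 0.57 [299.5 173.4] [0.6182 
[... 2255 characters left out ...]
brush top 0.22 [226.4 231.8] [0.4476 0.2794]
brush side 0.79 [252.6 173.8] [0.4437 0.2905]
brush side 0.24 [246.7 149.3] [0.4694 0.4265]
brush_window_top top 0.56 [221.7 232.3] [0.4454 0.2763]
brush_window_top top 0.5 [347.7 167. ] [ 0.6238 -0.0761]
brush_window_top side 0.78 [249.8 155.6] [0.4432 0.2897]
hook_post top 0.85 [230.1 177.8] [0.6088 0.2706]
hook_post side 0.88 [297.2 166.8] [0.6004 0.2625]
hook_throat top 0.87 [228.8 177.3] [0.5932 0.2499]
hook_throat top 0.43 [367.2 193.1] [ 0.5457 -0.1244]
hook_throat side 0.98 [292.3 140.1] [0.5841 0.2551]
gauge top 0.71 [182.4 229.7] [0.4554 0.4111]
gauge side 0.75 [244.4 152.3] [0.4578 0.421 ]
gauge side 0.23 [338.1 250.1] [ 0.5589 -0.1254]
```

View pics/top0.png

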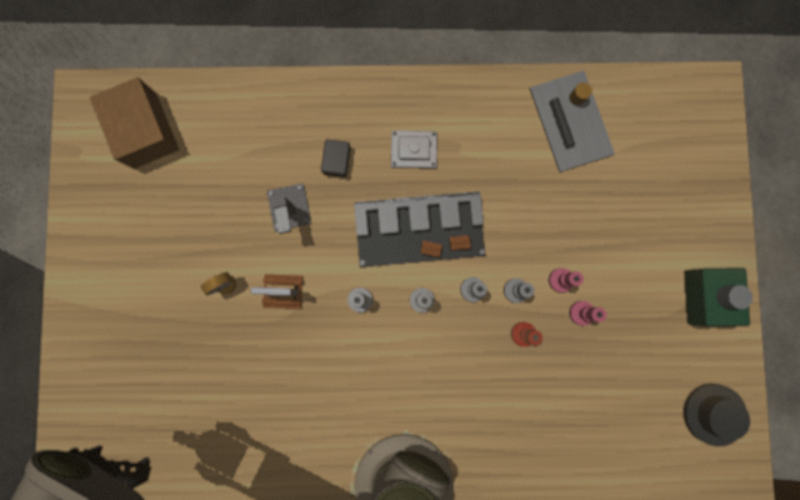

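View pics/side0.png

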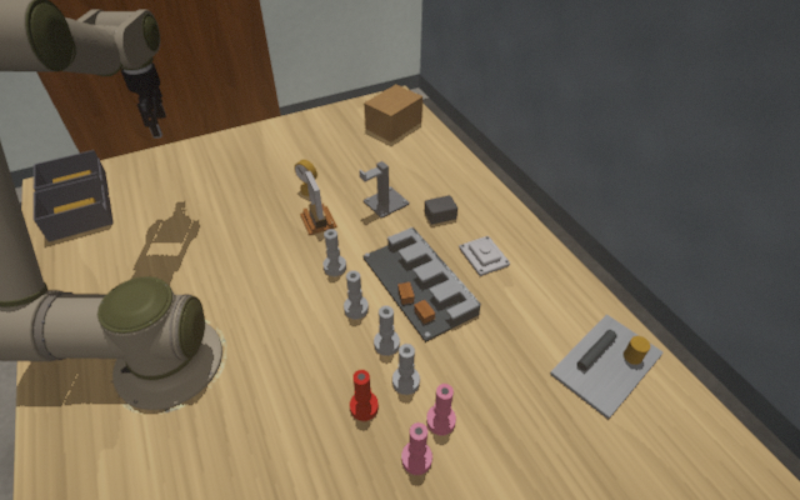

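Top view (800-px scale) shows the stand at (355–485, 195–267) with two chocks at (431,248) and (459,242). The brush is in its cradle at (280,290) and the hook post at (288,208). Four grey spools stand at (360,299), (422,299), (473,289) and (519,291). The look-alikes to leave are pink at (566,280) and (588,313), and red at (525,335). I'll fit the known shapes to the masks next.

```bash
cat >> h.py <<'E'
from scipy.optimize import minimize
def box(x0,x1,y0,y1,z0,z1): return np.array([[x,y,z] for x in(x0,x1) for y in(y0,y1) for z in(z0,z1)])/1000.
def cyl(d,z0,z1):
    t=np.linspace(0,2*np.pi,24,endpoint=False);c=np.stack([np.cos(t),np.sin(t)],1)*d/2000.
    return np.vstack([np.c_[c,0*t+z0/1000.],np.c_[c,0*t+z1/1000.]])
SP=[cyl(58,0,18),cyl(22,18,48),cyl(34,48,66),cyl(22,66,82),cyl(32,82,122)]
ST=[box(-95,56,-150,150,0,10),box(-22,56,-148,148,0,40)]
CH=[box(-15,15,-22.5,22.5,0,24)]
BR=[box(-15,15,-32,32,0,38),box(-7,7,-42,-24,38,83),box(-7,7,24,42,38,83),box(-7,7,-42,42,83,138)]
CR=[box(-40,40,-45,45,0,6),box(-32,-18,-45,45,6,20),box(18,32,-45,45,6,20)]
HP=[box(-50,50,-45,45,0,8),box(16,46,-15,15,8,140),box(-41,16,-13,13,122,130),box(-41,-35,-13,13,130,146)]
def projn(cam,P):
    c=eyes.camera_info(cam);K=np.array(c['K']);M=R.from_quat(c['attitude']).as_matrix()
    q=(P-np.array(c['xyz']))@M*[1,-1,-1];q=q@K.T;return q[:,:2]/q[:,2:]
SS=4
def polys(cam,parts,p,z):
    T=R.from_euler('z',p[2]).as_matrix()
    return [cv2.convexHull(projn(cam,P@T.T+[p[0],p[1],z]).astype(np.float32))[:,0] for P in parts]
def render(cam,parts,p,z):
    im=np.zeros((400*SS,640*SS),np.uint8)
    for q in polys(cam,parts,p,z): cv2.fillConvexPoly(im,np.round(((q+.5)*SS-.5)*16).astype(np.int32),255,shift=4)
    return im.astype(np.float32)/255
def fit(masks,parts,p0,z,yaw=True):
    U={}
    for c,m in masks.items():
        up=cv2.resize(m.astype(np.float32),None,fx=SS,fy=SS,interpolation=cv2.INTER_LINEAR); U[c]=(up>.5).astype(np.float32)
    n=3 if yaw else 2
    def f(p):
        p=list(p)+[0]*(3-n); return sum(np.abs(render(c,parts,p,z)-u).sum()/u.sum() for c,u in U.items())
    s=np.eye(n)*[.008,.008,.1][:n];p0=np.array(p0[:n],float)
    o=minimize(f,p0,method='Nelder-Mead',options=dict(initial_simplex=np.vstack([p0,p0+s]),xatol=1e-4,fatol=1e-4,maxiter=120))
    return o.x,o.fun
def draw(cam,im,parts,p,z,s,off,col):
    for q in polys(cam,parts,p,z): cv2.polylines(im,[np.round(((q+.5-off)*s)*16).astype(np.int32)],True,col,1,cv2.LINE_AA,shift=4)
E
python3 - <<'E'
from h import *
np.set_printoptions(precision=4,suppress=True)
ims={c:eyes.capture(c) for c in('top','side')}
jobs=[('stand',ST,(.6,-.043,-.03),0,1),('hook_post',HP,(.605,.265,0.),0,1),('cradle',CR,(.445,.28,0),0,1),('brush',BR,(.445,.28,0.),.006,1)]
jobs+=[('spool_a',SP,p,0,0) for p in[(.418,.10),(.414,-.05),(.440,-.163),(.439,-.273)]]
jobs+=[('chock_a',CH,p,.01,1) for p in[(.53,-.08,0),(.555,-.14,0)]]
ms={}
for n in('stand','hook_post','cradle','brush','spool_a','chock_a'):
    for c in ims: ms[n,c]=eyes.masks_of(n,c)
res=[]
for n,parts,p0,z,yw in jobs:
    sel={}
    for c in ims:
        uv=proj(c,[p0[0],p0[1],z+parts[0][:,2].max()/2]); cand=[d for d in ms[n,c] if d['p']>.2]
        rr=render(c,parts,list(p0)+[0]*(3-len(p0)),z)[::SS,::SS]
        b=max(cand,key=lambda d:(d['mask']*rr).sum()/(d['mask'].sum()+rr.sum()),default=None)
        if b is not None and (b['mask']*rr).sum()>0: sel[c]=b['mask']
    out=[fit({c:m},parts,p0,z,yw) for c,m in sel.items()]
    both=fit(sel,parts,p0,z,yw); res.append((parts,list(both[0])+[0]*(3-len(both[0])),z))
    print(n,both,[(c,o) for c,o in zip(sel,out)])
import pickle;pickle.dump(res,open('res.pkl','wb'))
for c,(x0,y0,w,h) in dict(top=(210,145,220,120),side=(240,110,160,200)).items():
    s=3.6 if c=='top' else 3
    im=cv2.resize(ims[c][y0:y0+h,x0:x0+w],None,fx=s,fy=s,interpolation=cv2.INTER_CUBIC)[:,:,::-1].copy()
    for k,(parts,p,z) in enumerate(res): draw(c,im,parts,p,z,s,np.array([x0,y0]),[(0,255,0),(255,0,255),(0,255,255)][k%3])
    cv2.imwrite(f'pics/ov_{c}.png',im)
E
```

```text
stand (array([ 0.6065, -0.0415,  0.083 ]), np.float64(0.2257966846227646)) [('top', (array([ 0.6048, -0.0419,  0.0776]), np.float64(0.09067869931459427))), ('side', (array([ 0.6083, -0.0414,  0.0784]), np.float64(0.11525804549455643)))]
hook_post (array([0.6374, 0.2695, 0.3595]), np.float64(0.8211270570755005)) [('top', (array([0.6396, 0.2673, 0.2267]), np.float64(0.1835242509841919))), ('side', (array([0.614 , 0.2639, 0.37  ]), np.float64(0.5043167471885681)))]Traceback (most recent call last):
  File "<stdin>", line 18, in <module>
  File "h.py", line 53, in fit
    o=minimize(f,p0,method='Nelder-Mead',options=dict(initial_simplex=np.vstack([p0,p0+s]),xatol=1e-4,fatol=1e-4,maxiter=120))
    res = _minimize_neldermead(fun, x0, args, callback, bounds=bounds,
                               **options)
    fsim[j] = func(sim[j])
              ~~~~^^^^^^^^
    fx = function(np.copy(x), *(wrapper_args + args))
  File "h.py", line 51, in f
    p=list(p)+[0]*(3-n); return sum(np.abs(render(c,parts,p,z)-u).sum()/u.sum() for c,u in U.items())
                                ~~~^^^^^^^^^^^^^^^^^^^^^^^^^^^^^^^^^^^^^^^^^^^^^^^^^^^^^^^^^^^^^^^^^^
  File "h.py", line 51, in <genexpr>
    p=list(p)+[0]*(3-n); return sum(np.abs(render(c,parts,p,z)-u).sum()/u.sum() for c,u in U.items())
                                           ~~~~~~^^^^^^^^^^^^^
  File "h.py", line 43, in render
    for q in polys(cam,parts,p,z): cv2.fillConvexPoly(im,np.round(((q+.5)*SS-.5)*16).astype(np.int32),255,shift=4)
             ~~~~~^^^^^^^^^^^^^^^
  File "h.py", line 40, in polys
    return [cv2.convexHull(projn(cam,P@T.T+[p[0],p[1],z]).astype(np.float32))[:,0] for P in parts]
                           ~~~~~^^^^^^^^^^^^^^^^^^^^^^^^^
  File "h.py", line 35, in projn
    c=eyes.camera_info(cam);K=np.array(c['K']);M=R.from_quat(c['attitude']).as_matrix()
ValueError: time passes only in moves, steps and waits
```

```bash
python3 - <<'E'
s=open('h.py').read()
s=s.replace("def save(","CI={c:eyes.camera_info(c) for c in('top','side')}\ndef save(",1).replace("c=eyes.camera_info(cam)","c=CI[cam]")
open('h.py','w').write(s)
E
cat > look.py <<'E'
from h import *
import pickle
def best(cands,rr):
    cands=[d for d in cands if d['p']>.2]
    b=max(cands,key=lambda d:(d['mask']*rr).sum()/(d['mask'].sum()+rr.sum()),default=None)
    return b['mask'] if b is not None and (b['mask']*rr).sum()>.2*rr.sum() else None
def run(jobs,ms,cams=('top','side')):
    res=[]
    for n,parts,p0,z,yw in jobs:
        sel={}
        for c in cams:
            m=best(ms[n,c],render(c,parts,list(p0)+[0]*(3-len(p0)),z)[::SS,::SS])
            if m is not None: sel[c]=m
        if not sel: print(n,p0,'NOT SEEN');continue
        o={c:fit({c:m},parts,p0,z,yw) for c,m in sel.items()}
        both=fit(sel,parts,p0,z,yw); res.append((parts,list(both[0])+[0]*(3-len(both[0])),z))
        print(n,both[0],round(both[1],3),[(c,v[0],round(v[1],2)) for c,v in o.items()])
    return res
def overlay(ims,res,tag,crops):
    for c,(x0,y0,w,h,s) in crops.items():
        im=cv2.resize(ims[c][y0:y0+h,x0:x0+w],None,fx=s,fy=s,interpolation=cv2.INTER_CUBIC)[:,:,::-1].copy()
        for k,(parts,p,z) in enumerate(res): draw(c,im,parts,p,z,s,np.array([x0,y0]),[(0,255,0),(255,0,255),(0,255,255)][k%3])
        cv2.imwrite(f'pics/{tag}_{c}.png',im)
E
python3 - <<'E'
from look import *
np.set_printoptions(precision=4,suppress=True)
ims={c:eyes.capture(c) for c in('top','side')}
ms={(n,c):eyes.masks_of(n,c) for n in('stand','hook_post','cradle','brush','spool_a','chock_a') for c in ims}
pickle.dump((ims,ms),open('m0.pkl','wb'))
jobs=[('stand',ST,(.605,-.042,.078),0,1),('hook_post',HP,(.605,.265,.2),0,1),('cradle',CR,(.445,.28,0),0,1),('brush',BR,(.445,.28,0.),.006,1)]
jobs+=[('spool_a',SP,p,0,0) for p in[(.418,.10),(.414,-.05),(.440,-.163),(.439,-.273)]]
jobs+=[('chock_a',CH,p,.01,1) for p in[(.54,-.08,0),(.555,-.14,0)]]
res=run(jobs,ms)
overlay(ims,res,'ov',dict(top=(210,145,220,120,3.6),side=(240,110,160,200,3)))
print(sensors.state()['time_s'])
E
```

```text
stand [ 0.6064 -0.0414  0.0837] 0.261 [('top', array([ 0.6046, -0.0423,  0.0804]), np.float64(0.08)), ('side', array([ 0.6084, -0.0393,  0.084 ]), np.float64(0.15))]
hook_post [0.6373 0.2697 0.2909] 0.801 [('top', array([0.6404, 0.2682, 0.2115]), np.float64(0.19)), ('side', array([0.6149, 0.266 , 0.2134]), np.float64(0.47))]
cradle [ 0.4437  0.2817 -0.0613] 1.155 [('top', array([ 0.443 ,  0.2819, -0.0634]), np.float64(0.53)), ('side', array([ 0.4446,  0.2828, -0.0734]), np.float64(0.61))]
brush [ 0.4444  0.2796 -0.0344] 0.263 [('top', array([ 0.4434,  0.2795, -0.0583]), np.float64(0.12)), ('side', array([ 0.4456,  0.2833, -0.0511]), np.float64(0.13))]
spool_a [0.4229 0.0984] 0.182 [('top', array([0.4215, 0.0986]), np.float64(0.07)), ('side', array([0.4237, 0.1   ]), np.float64(0.08))]
spool_a [ 0.421  -0.0462] 0.22 [('top', array([ 0.4196, -0.0462]), np.float64(0.1)), ('side', array([ 0.4225, -0.0446]), np.float64(0.09))]
spool_a [ 0.4435 -0.1668] 0.125 [('top', array([ 0.4427, -0.1664]), np.float64(0.04)), ('side', array([ 0.4443, -0.1678]), np.float64(0.04))]
spool_a [ 0.4391 -0.2682] 0.254 [('top', array([ 0.4391, -0.2684]), np.float64(0.06)), ('side', array([ 0.4402, -0.2674]), np.float64(0.18))]
chock_a [ 0.5393 -0.069  -0.2021] 0.228 [('top', array([ 0.5385, -0.0696, -0.2061]), np.float64(0.07)), ('side', array([ 0.5409, -0.068 , -0.1415]), np.float64(0.1))]
chock_a [ 0.5532 -0.1365  0.0005] 0.366 [('top', array([ 0.5523, -0.1367,  0.0537]), np.float64(0.1)), ('side', array([ 0.5542, -0.1353, -0.1052]), np.float64(0.24))]
2.8
```

View pics/ov_top.png

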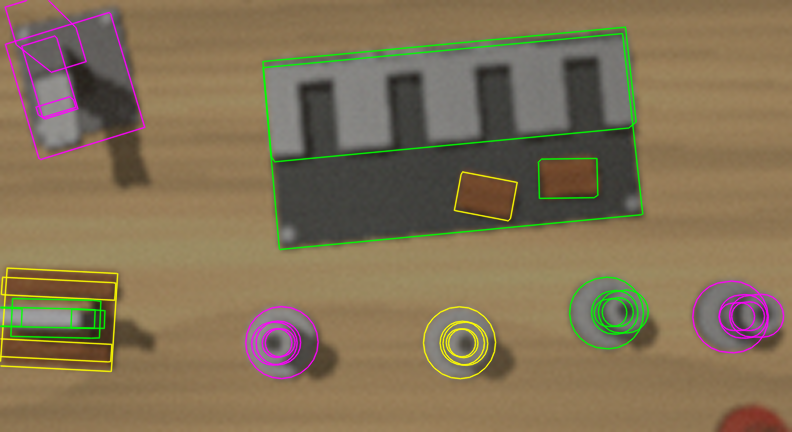

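View pics/ov_side.png

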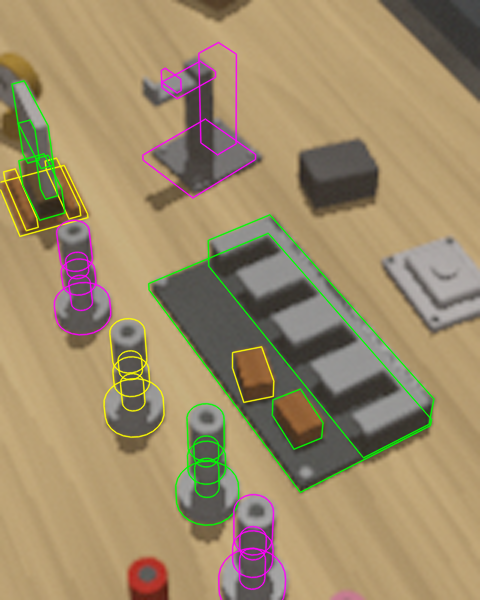

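The overlay fits stand, chocks, brush and spools closely. The post's foot offset is wrong in my model, so I'll fit that offset and the post depth.

```bash
python3 - <<'E'
from look import *
np.set_printoptions(precision=4,suppress=True)
ims,ms=pickle.load(open('m0.pkl','rb'))
M={c:max(ms['hook_post',c],key=lambda d:d['p'])['mask'] for c in ims}
def HPd(dx,w): return [box(dx-50,dx+50,-45,45,0,8),box(16,16+w,-15,15,8,140),box(-41,16,-13,13,122,130),box(-41,-35,-13,13,130,146)]
best=None
for dx in(10,16,22,28,34,40):
  for w in(12,20,30):
    p0=(.635-dx*.001,.268-dx*.00021,.21)
    o=fit(M,HPd(dx,w),p0,0)
    if best is None or o[1]<best[0]: best=(o[1],dx,w,o[0])
    print(dx,w,o)
f,dx,w,p=best
for c in M: print(c,fit({c:M[c]},HPd(dx,w),p,0))
overlay(ims,[(HPd(dx,w),p,0)],'hp',dict(top=(205,140,60,60,6),side=(265,105,75,80,6)))
a=cv2.imread('pics/hp_top.png');b=cv2.imread('pics/hp_side.png');b=cv2.resize(b,(338,360));cv2.imwrite('pics/hp.png',np.hstack([a,b]))
for n,q in dict(throat=[-9.5,0]).items(): print(n,p[:2]+R.from_euler('z',p[2]).as_matrix()[:2,:2]@np.array(q)/1000)
E
```

```text
10 12 (array([0.6314, 0.2671, 0.2009]), np.float64(0.42897024750709534))
10 20 (array([0.6302, 0.2673, 0.2196]), np.float64(0.4869944453239441))
10 30 (array([0.6291, 0.2665, 0.2473]), np.float64(0.6064083576202393))
16 12 (array([0.626 , 0.2664, 0.1883]), np.float64(0.3460690379142761))
16 20 (array([0.6259, 0.2662, 0.2115]), np.float64(0.39810749888420105))
16 30 (array([0.6231, 0.2656, 0.2339]), np.float64(0.49026602506637573))
22 12 (array([0.6202, 0.2656, 0.1893]), np.float64(0.2597411274909973))
22 20 (array([0.6199, 0.2659, 0.1891]), np.float64(0.31219199299812317))
22 30 (array([0.6183, 0.2648, 0.2098]), np.float64(0.37964701652526855))
28 12 (array([0.6159, 0.2645, 0.1852]), np.float64(0.20803645253181458))
28 20 (array([0.6139, 0.2648, 0.1737]), np.float64(0.22734418511390686))
28 30 (array([0.614 , 0.2647, 0.1849]), np.float64(0.29425719380378723))
34 12 (array([0.612 , 0.2633, 0.1825]), np.float64(0.18934527039527893))
34 20 (array([0.6116, 0.2635, 0.1975]), np.float64(0.16201233863830566))
34 30 (array([0.6116, 0.2637, 0.1757]), np.float64(0.23081782460212708))
40 12 (array([0.609 , 0.2621, 0.1865]), np.float64(0.25786495208740234))
40 20 (array([0.6084, 0.2626, 0.1812]), np.float64(0.20920830965042114))
40 30 (array([0.6064, 0.2619, 0.1965]), np.float64(0.2470918446779251))
top (array([0.6105, 0.2624, 0.183 ]), np.float64(0.06014943867921829))
side (array([0.6125, 0.2653, 0.2158]), np.float64(0.07228017598390579))
throat [0.6022 0.2617]
```

View pics/hp.png

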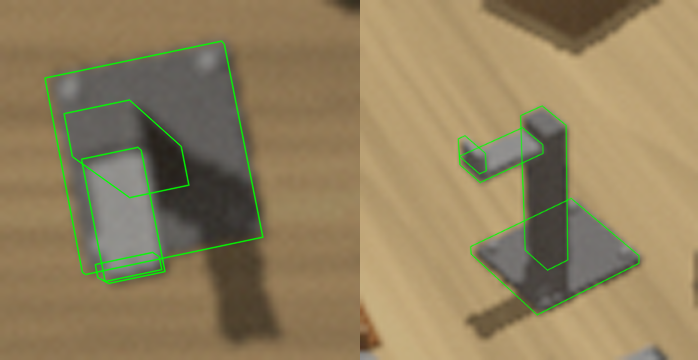

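Fits are good. Stand is at (0.6064, -0.041) with yaw 0.082, throat at (0.602, 0.262) with yaw 0.19, and brush at (0.4445, 0.2805) with yaw -0.05.

Candidates for the brush were the brush (280,290), the gauge (217,284), and the hook post (288,208). By the description I chose the plate in the wooden cradle, and the ov_top crop confirms it.

```bash
cat > plan.py <<'E'
import sys
from h import *
x,y,z,yaw=map(float,sys.argv[1:5])
s=sensors.state();M=R.from_quat(s['eef_rot']).as_matrix();p=np.array(s['position'])
cur=np.degrees(np.arctan2(M[1,1],M[0,1]));w=-((yaw-cur+180)%360-180)
a=np.radians(yaw);Y=np.array([np.cos(a),np.sin(a)]);X=np.array([-Y[1],Y[0]])
d=np.array([x,y])-p[:2]
print('wz %.1f tx %.1f ty %.1f tz %.1f | yaw %.1f tilt %.2f t %.1f'%(w,1e3*d@X,1e3*d@Y,1e3*(p[2]-z),cur,np.degrees(np.arccos(-M[2,2])),s['time_s']))
E
python3 -m inch '[{"wz":8.5},{"wz":8.5},{"wz":8.5},{"wz":8.5},{"wz":8.5}]'; python3 -m inch '[{"wz":8.5},{"wz":8.5},{"wz":8.5},{"wz":8.5},{"wz":2.5}]'; python3 plan.py .4445 .2805 .253 -3
```

```text
wz 78.7 tx -236.0 ty 321.9 tz 0.3 | yaw 75.7 tilt 0.00 t 2.8validation failed for argument at $[0]...
validation failed for argument at $[0]...
```

```bash
python3 -m inch '[{"wx":0,"wy":0,"wz":8.5,"tx":0,"ty":0,"tz":0,"hand":100},{"wx":0,"wy":0,"wz":8.5,"tx":0,"ty":0,"tz":0,"hand":100},{"wx":0,"wy":0,"wz":8.5,"tx":0,"ty":0,"tz":0,"hand":100},{"wx":0,"wy":0,"wz":8.5,"tx":0,"ty":0,"tz":0,"hand":100},{"wx":0,"wy":0,"wz":8.5,"tx":0,"ty":0,"tz":0,"hand":100}]'; python3 -m inch '[{"wx":0,"wy":0,"wz":8.5,"tx":0,"ty":0,"tz":0,"hand":100},{"wx":0,"wy":0,"wz":8.5,"tx":0,"ty":0,"tz":0,"hand":100},{"wx":0,"wy":0,"wz":8.5,"tx":0,"ty":0,"tz":0,"hand":100},{"wx":0,"wy":0,"wz":8.5,"tx":0,"ty":0,"tz":0,"hand":100},{"wx":0,"wy":0,"wz":2.2,"tx":0,"ty":0,"tz":0,"hand":100}]'; python3 plan.py .4445 .2805 .253 -3
```

```text
time_s: 3.3
position: [0.1354, 0.533, 0.2533]
eef_rot: [0.478, 0.878, -0.0, -0.0]
force: [-0.3, -0.1, 0.2]
width: 1.0
grasp_force: 0.0
time_s: 3.8
position: [0.1354, 0.533, 0.2533]
eef_rot: [0.727, 0.687, -0.0, 0.0]
force: [0.9, 0.4, -0.2]
width: 1.005
grasp_force: 0.0
wz -0.2 tx -236.0 ty 321.8 tz 0.3 | yaw -3.2 tilt 0.00 t 3.8
```

```bash
python3 -m inch '[{"wx":0,"wy":0,"wz":0,"tx":-23.6,"ty":32,"tz":0,"hand":100},{"wx":0,"wy":0,"wz":0,"tx":-23.6,"ty":32,"tz":0,"hand":100},{"wx":0,"wy":0,"wz":0,"tx":-23.6,"ty":32,"tz":0,"hand":100},{"wx":0,"wy":0,"wz":0,"tx":-23.6,"ty":32,"tz":0,"hand":100},{"wx":0,"wy":0,"wz":0,"tx":-23.6,"ty":32,"tz":0,"hand":100}]' | sed -n 2p; python3 -m inch '[{"wx":0,"wy":0,"wz":0,"tx":-23.6,"ty":32,"tz":0,"hand":100},{"wx":0,"wy":0,"wz":0,"tx":-23.6,"ty":32,"tz":0,"hand":100},{"wx":0,"wy":0,"wz":0,"tx":-23.6,"ty":32,"tz":0,"hand":100},{"wx":0,"wy":0,"wz":0,"tx":-23.6,"ty":32,"tz":0,"hand":100},{"wx":0,"wy":0,"wz":0,"tx":-23.6,"ty":34,"tz":0,"hand":100}]'; python3 plan.py .4445 .2805 .121 -3
python3 - <<'E'
from look import *
save('top','g1t.png',(200,200,280,260),5); save('side','g1s.png',(215,90,295,190),5)
a=cv2.imread('pics/g1t.png');b=cv2.imread('pics/g1s.png');a=cv2.copyMakeBorder(a,0,b.shape[0]-a.shape[0],0,0,0);cv2.imwrite('pics/g1.png',np.hstack([a,b]))
E
```

```text
position: [0.2902, 0.4058, 0.2534]
time_s: 4.8
position: [0.4459, 0.2795, 0.2535]
eef_rot: [0.725, 0.689, 0.0, 0.0]
force: [-0.4, 0.1, -0.0]
width: 0.999
grasp_force: 0.0
wz 0.0 tx 0.9 ty -1.4 tz 132.5 | yaw -3.0 tilt 0.02 t 4.8
```

View pics/g1.png

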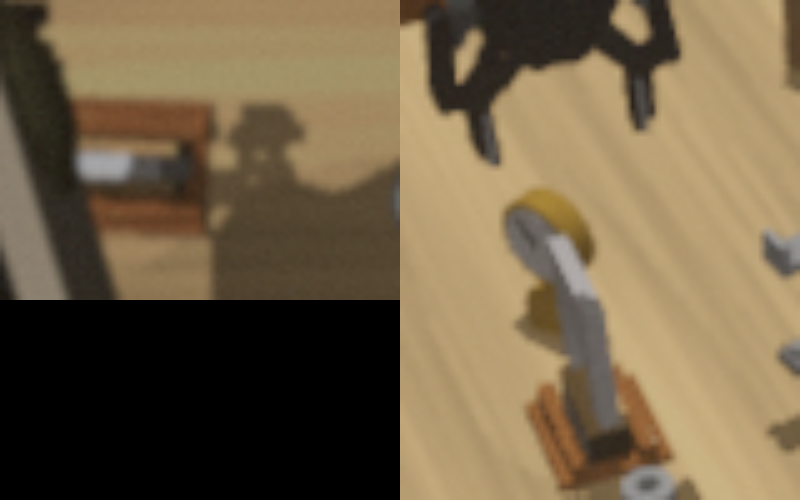

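The picture shows the fingers straddling the brush plate, the side-view tips at (487,150) and (640,125) with the plate at (575,270) below them. Descending.

```bash
python3 -m inch '[{"wx":0,"wy":0,"wz":0,"tx":0.4,"ty":-0.7,"tz":35,"hand":100},{"wx":0,"wy":0,"wz":0,"tx":0.5,"ty":-0.7,"tz":35,"hand":100},{"wx":0,"wy":0,"wz":0,"tx":0,"ty":0,"tz":35,"hand":100},{"wx":0,"wy":0,"wz":0,"tx":0,"ty":0,"tz":27.5,"hand":100},{"wx":0,"wy":0,"wz":0,"tx":0,"ty":0,"tz":0,"hand":100}]'; python3 -m inch '[{"wx":0,"wy":0,"wz":0,"tx":0,"ty":0,"tz":0,"hand":0},{"wx":0,"wy":0,"wz":0,"tx":0,"ty":0,"tz":0,"hand":0},{"wx":0,"wy":0,"wz":0,"tx":0,"ty":0,"tz":0,"hand":0},{"wx":0,"wy":0,"wz":0,"tx":0,"ty":0,"tz":0,"hand":0},{"wx":0,"wy":0,"wz":0,"tx":0,"ty":0,"tz":0,"hand":0},{"wx":0,"wy":0,"wz":0,"tx":0,"ty":0,"tz":0,"hand":0},{"wx":0,"wy":0,"wz":0,"tx":0,"ty":0,"tz":0,"hand":0},{"wx":0,"wy":0,"wz":0,"tx":0,"ty":0,"tz":0,"hand":0}]'
```

```text
time_s: 5.4
position: [0.4417, 0.2815, 0.118]
eef_rot: [0.725, 0.689, -0.003, -0.001]
force: [0.3, -1.2, 0.3]
width: 1.0
grasp_force: 0.0
time_s: 6.2
position: [0.4439, 0.2819, 0.1215]
eef_rot: [0.725, 0.689, 0.001, 0.0]
force: [1.3, 0.7, 6.1]
width: 0.157
grasp_force: 59.6
```

```bash
python3 -m inch '[{"wx":0,"wy":0,"wz":0,"tx":0,"ty":0,"tz":-20,"hand":0},{"wx":0,"wy":0,"wz":0,"tx":0,"ty":0,"tz":-35,"hand":0},{"wx":0,"wy":0,"wz":0,"tx":0,"ty":0,"tz":-40,"hand":0},{"wx":0,"wy":0,"wz":8.2,"tx":0,"ty":0,"tz":-40,"hand":0},{"wx":0,"wy":0,"wz":8.2,"tx":0,"ty":0,"tz":0,"hand":0},{"wx":0,"wy":0,"wz":8.2,"tx":0,"ty":0,"tz":0,"hand":0}]'; python3 -m inch '[{"wx":0,"wy":0,"wz":8.2,"tx":0,"ty":0,"tz":0,"hand":0},{"wx":0,"wy":0,"wz":8.2,"tx":0,"ty":0,"tz":0,"hand":0},{"wx":0,"wy":0,"wz":8.2,"tx":0,"ty":0,"tz":0,"hand":0},{"wx":0,"wy":0,"wz":8.2,"tx":0,"ty":0,"tz":0,"hand":0},{"wx":0,"wy":0,"wz":8.2,"tx":0,"ty":0,"tz":0,"hand":0},{"wx":0,"wy":0,"wz":8.2,"tx":0,"ty":0,"tz":0,"hand":0},{"wx":0,"wy":0,"wz":8.2,"tx":0,"ty":0,"tz":0,"hand":0}]';python3 plan.py .542 -.0142 .254 -85.3
```

```text
time_s: 6.8
position: [0.4432, 0.2817, 0.2563]
eef_rot: [0.857, 0.516, 0.0, 0.0]
force: [0.2, -0.5, -4.2]
width: 0.157
grasp_force: 59.2
time_s: 7.5
position: [0.443, 0.2816, 0.2549]
eef_rot: [0.999, 0.041, -0.001, 0.0]
force: [-0.8, -0.4, -3.7]
width: 0.158
grasp_force: 59.2
wz 0.0 tx 74.4 ty 302.9 tz 0.9 | yaw -85.3 tilt 0.14 t 7.5
```

```bash
python3 -m inch '[{"wx":0,"wy":0,"wz":0,"tx":9.3,"ty":37.9,"tz":0,"hand":0},{"wx":0,"wy":0,"wz":0,"tx":9.3,"ty":37.9,"tz":0,"hand":0},{"wx":0,"wy":0,"wz":0,"tx":9.3,"ty":37.9,"tz":0,"hand":0},{"wx":0,"wy":0,"wz":0,"tx":9.3,"ty":37.9,"tz":0,"hand":0},{"wx":0,"wy":0,"wz":0,"tx":9.3,"ty":37.9,"tz":0,"hand":0},{"wx":0,"wy":0,"wz":0,"tx":9.3,"ty":37.9,"tz":0,"hand":0},{"wx":0,"wy":0,"wz":0,"tx":9.3,"ty":37.9,"tz":0,"hand":0},{"wx":0,"wy":0,"wz":0,"tx":9.3,"ty":37.9,"tz":0,"hand":0}]' >/dev/null; python3 -m inch '[{"wx":0,"wy":0,"wz":0,"tx":0,"ty":0,"tz":30,"hand":0},{"wx":0,"wy":0,"wz":0,"tx":0,"ty":0,"tz":30,"hand":0},{"wx":0,"wy":0,"wz":0,"tx":0,"ty":0,"tz":20,"hand":0},{"wx":0,"wy":0,"wz":0,"tx":0,"ty":0,"tz":0,"hand":0}]'; python3 plan.py .542 -.0142 .128 -85.3
python3 - <<'E'
from look import *
ims={c:eyes.capture(c) for c in('top','side')}
s=sensors.state();p=s['position'];print(p)
res=[(BR,[p[0],p[1],np.radians(-85.3)],p[2]-.1155)]
import pickle
overlay(ims,res+[(ST,[.6064,-.041,.082],0)],'sw',dict(top=(270,150,130,80,3),side=(270,160,120,120,3.3)))
a=cv2.imread('pics/sw_top.png');b=cv2.imread('pics/sw_side.png');a=cv2.copyMakeBorder(a,0,b.shape[0]-a.shape[0],0,0,0);cv2.imwrite('pics/sw.png',np.hstack([a,b]))
E
```

```text
time_s: 8.7
position: [0.5426, -0.0135, 0.1727]
eef_rot: [0.999, 0.044, -0.004, -0.001]
force: [-0.0, -0.2, -3.4]
width: 0.157
grasp_force: 60.0
wz 0.3 tx -0.6 ty 0.6 tz 44.7 | yaw -85.0 tilt 0.44 t 8.7
[ 0.54427166 -0.01374039  0.17602801]
```

View pics/sw.png

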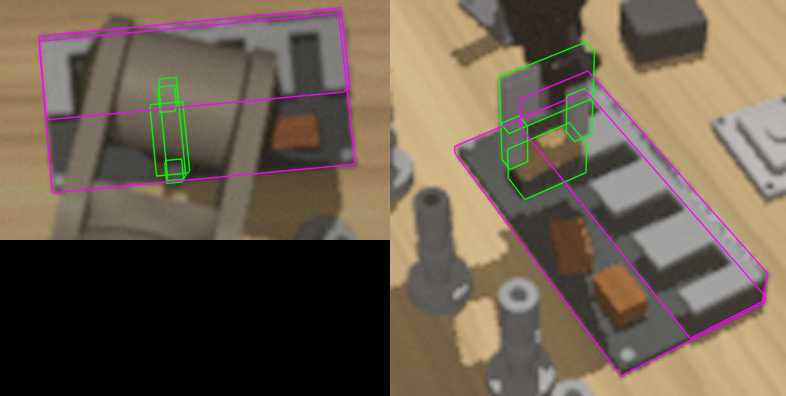

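```bash
python3 -m inch '[{"wx":0,"wy":0,"wz":0,"tx":-1,"ty":0,"tz":20,"hand":0},{"wx":0,"wy":0,"wz":0,"tx":0,"ty":0,"tz":20,"hand":0},{"wx":0,"wy":0,"wz":0,"tx":0,"ty":0,"tz":6,"hand":0},{"wx":0,"wy":0,"wz":0,"tx":0,"ty":0,"tz":0,"hand":0},{"wx":0,"wy":0,"wz":0,"tx":0,"ty":0,"tz":0,"hand":0}]'; python3 -m inch '[{"wx":0,"wy":0,"wz":0,"tx":0,"ty":10,"tz":0,"hand":0},{"wx":0,"wy":0,"wz":0,"tx":0,"ty":12,"tz":0,"hand":0},{"wx":0,"wy":0,"wz":0,"tx":0,"ty":12,"tz":0,"hand":0},{"wx":0,"wy":0,"wz":0,"tx":0,"ty":12,"tz":0,"hand":0},{"wx":0,"wy":0,"wz":0,"tx":0,"ty":12,"tz":0,"hand":0},{"wx":0,"wy":0,"wz":0,"tx":0,"ty":12,"tz":0,"hand":0},{"wx":0,"wy":0,"wz":0,"tx":0,"ty":12,"tz":0,"hand":0}]';python3 plan.py .558 -.2105 .130 -85.3
```

```text
time_s: 9.3
position: [0.5439, -0.0139, 0.1311]
eef_rot: [0.999, 0.044, 0.001, 0.0]
force: [0.1, 0.7, -3.4]
width: 0.154
grasp_force: 60.0
time_s: 10.0
position: [0.5505, -0.0966, 0.1298]
eef_rot: [0.999, 0.044, -0.0, -0.0]
force: [-0.1, 1.0, -2.4]
width: 0.159
grasp_force: 60.2
wz 0.3 tx -1.8 ty 114.1 tz -0.2 | yaw -85.0 tilt 0.01 t 10.0
```

```bash
python3 -m inch '[{"wx":0,"wy":0,"wz":0,"tx":0,"ty":12,"tz":0,"hand":0},{"wx":0,"wy":0,"wz":0,"tx":0,"ty":12,"tz":0,"hand":0},{"wx":0,"wy":0,"wz":0,"tx":0,"ty":12,"tz":0,"hand":0},{"wx":0,"wy":0,"wz":0,"tx":0,"ty":12,"tz":0,"hand":0},{"wx":0,"wy":0,"wz":0,"tx":0,"ty":12,"tz":0,"hand":0},{"wx":0,"wy":0,"wz":0,"tx":0,"ty":12,"tz":0,"hand":0},{"wx":0,"wy":0,"wz":0,"tx":0,"ty":12,"tz":0,"hand":0}]' | sed -n '2p;4p';python3 -m inch '[{"wx":0,"wy":0,"wz":0,"tx":0,"ty":10,"tz":0,"hand":0},{"wx":0,"wy":0,"wz":0,"tx":0,"ty":10,"tz":0,"hand":0},{"wx":0,"wy":0,"wz":0,"tx":0,"ty":10,"tz":0,"hand":0},{"wx":0,"wy":0,"wz":0,"tx":0,"ty":0,"tz":0,"hand":0}]'
python3 - <<'E'
from look import *
ims={c:eyes.capture(c) for c in('top','side')}
p=sensors.state()['position']
overlay(ims,[(ST,[.6064,-.041,.082],0)],'sx',dict(top=(330,150,110,100,3.5),side=(300,190,110,110,3.6)))
a=cv2.imread('pics/sx_top.png');b=cv2.imread('pics/sx_side.png');a=cv2.copyMakeBorder(a,0,b.shape[0]-a.shape[0],0,0,0);cv2.imwrite('pics/sx.png',np.hstack([a,b]))
for c in ims:
    for d in eyes.place_of('chock_a_center',c): print(c,round(d['p'],2),at(c,d['uv'],.012))
E
```

```text
position: [0.5579, -0.1802, 0.1298]
force: [0.4, 0.0, -3.4]
time_s: 11.1
position: [0.5606, -0.2105, 0.1298]
eef_rot: [0.999, 0.043, 0.0, 0.0]
force: [0.1, -1.0, -2.5]
width: 0.154
grasp_force: 60.3
side 0.51 [0.46105484 0.40582217 0.012     ]
```

View pics/sx.png

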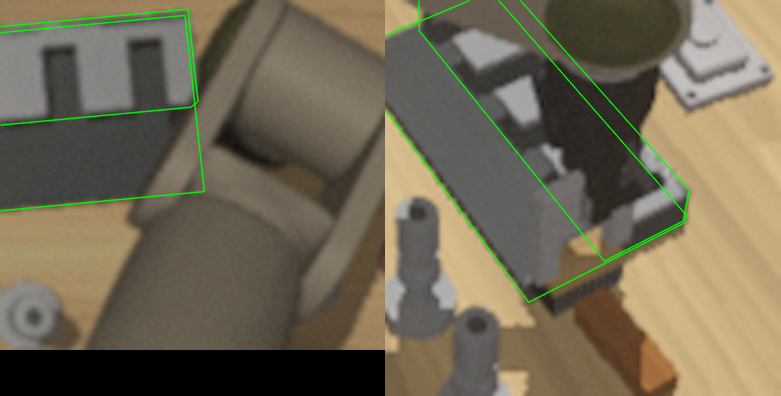

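Side view shows both chocks in line off the stand's -y end, at crop (580–675, 295–390), ahead of the brush. I'll lift and take the brush to the hook.

```bash
python3 -m inch '[{"wx":0,"wy":0,"wz":0,"tx":0,"ty":-6,"tz":0,"hand":0},{"wx":0,"wy":0,"wz":0,"tx":0,"ty":0,"tz":-30,"hand":0},{"wx":0,"wy":0,"wz":0,"tx":0,"ty":0,"tz":-40,"hand":0},{"wx":0,"wy":0,"wz":0,"tx":0,"ty":0,"tz":-40,"hand":0},{"wx":0,"wy":0,"wz":-8.5,"tx":0,"ty":0,"tz":-15,"hand":0},{"wx":0,"wy":0,"wz":-8.5,"tx":0,"ty":0,"tz":0,"hand":0},{"wx":0,"wy":0,"wz":-8.5,"tx":0,"ty":0,"tz":0,"hand":0},{"wx":0,"wy":0,"wz":-8.5,"tx":0,"ty":0,"tz":0,"hand":0}]'|sed -n 2p;  python3 -m inch '[{"wx":0,"wy":0,"wz":-8.5,"tx":0,"ty":0,"tz":0,"hand":0},{"wx":0,"wy":0,"wz":-8.5,"tx":0,"ty":0,"tz":0,"hand":0},{"wx":0,"wy":0,"wz":-8.5,"tx":0,"ty":0,"tz":0,"hand":0},{"wx":0,"wy":0,"wz":-8.5,"tx":0,"ty":0,"tz":0,"hand":0},{"wx":0,"wy":0,"wz":-8.5,"tx":0,"ty":0,"tz":0,"hand":0},{"wx":0,"wy":0,"wz":-8.5,"tx":0,"ty":0,"tz":0,"hand":0},{"wx":0,"wy":0,"wz":-8.5,"tx":0,"ty":0,"tz":0,"hand":0},{"wx":0,"wy":0,"wz":-2.4,"tx":0,"ty":0,"tz":0,"hand":0}]'; python3 plan.py .548 .2515 .254 10.9
```

```text
position: [0.5598, -0.2022, 0.2549]
time_s: 12.9
position: [0.5598, -0.2022, 0.2548]
eef_rot: [0.634, 0.773, 0.0, -0.0]
force: [-0.6, -0.2, -4.4]
width: 0.157
grasp_force: 60.3
wz 0.4 tx 447.8 ty 74.2 tz 0.8 | yaw 11.3 tilt 0.02 t 12.9
```

```bash
python3 -m inch '[{"wx":0,"wy":0,"wz":0.4,"tx":37.3,"ty":6.2,"tz":0,"hand":0},{"wx":0,"wy":0,"wz":0,"tx":37.3,"ty":6.2,"tz":0,"hand":0},{"wx":0,"wy":0,"wz":0,"tx":37.3,"ty":6.2,"tz":0,"hand":0},{"wx":0,"wy":0,"wz":0,"tx":37.3,"ty":6.2,"tz":0,"hand":0},{"wx":0,"wy":0,"wz":0,"tx":37.3,"ty":6.2,"tz":0,"hand":0},{"wx":0,"wy":0,"wz":0,"tx":37.3,"ty":6.2,"tz":0,"hand":0}]'|sed -n 2p;  python3 -m inch '[{"wx":0,"wy":0,"wz":0,"tx":37.3,"ty":6.2,"tz":0,"hand":0},{"wx":0,"wy":0,"wz":0,"tx":37.3,"ty":6.2,"tz":0,"hand":0},{"wx":0,"wy":0,"wz":0,"tx":37.3,"ty":6.2,"tz":0,"hand":0},{"wx":0,"wy":0,"wz":0,"tx":37.3,"ty":6.2,"tz":0,"hand":0},{"wx":0,"wy":0,"wz":0,"tx":37.3,"ty":6.2,"tz":0,"hand":0},{"wx":0,"wy":0,"wz":0,"tx":37.3,"ty":6.2,"tz":0,"hand":0},{"wx":0,"wy":0,"wz":0,"tx":0,"ty":0,"tz":30,"hand":0},{"wx":0,"wy":0,"wz":0,"tx":0,"ty":0,"tz":35,"hand":0}]'; python3 - <<'E'
from look import *
ims={c:eyes.capture(c) for c in('top','side')}
s=sensors.state();p=s['position'];print(p)
HPb=[box(-16,84,-45,45,0,8),box(16,36,-15,15,8,140),box(-41,16,-13,13,122,130),box(-41,-35,-13,13,130,146)]
overlay(ims,[(BR,[p[0],p[1],np.radians(10.9)],p[2]-.1155),(HPb,[.6116,.2635,.19],0)],'hk',dict(top=(205,140,60,70,6),side=(255,90,90,100,6)))
a=cv2.imread('pics/hk_top.png');b=cv2.imread('pics/hk_side.png')[:420];cv2.imwrite('pics/hk.png',np.hstack([a[:, :250],b[:420]]))
ms={(n,c):eyes.masks_of(n,c) for n in('chock_a','spool_a','hook_post') for c in ims}
pickle.dump((ims,ms),open('m1.pkl','wb'))
for c in ims:
    for d in ms['chock_a',c]: print(c,round(d['p'],2),d['uv'],at(c,d['uv'],.012))
E
python3 plan.py .548 .2515 .189 10.9
```

```text
position: [0.5547, 0.0259, 0.2549]
time_s: 14.3
position: [0.5504, 0.2525, 0.1901]
eef_rot: [0.638, 0.77, 0.001, 0.001]
force: [0.2, -0.4, -4.0]
width: 0.15
grasp_force: 60.3
[0.54828427 0.25084817 0.18547535]
top 0.71 [419.9, 190.1] [ 0.56369404 -0.2944465   0.012     ]
top 0.68 [399.5, 193.5] [ 0.55430564 -0.23365558  0.012     ]
side 0.73 [369.3, 290.8] [ 0.56607096 -0.28884703  0.012     ]
side 0.62 [303.3, 156.1] [0.63863607 0.29335097 0.012     ]
side 0.6 [362.8, 277.5] [ 0.57155974 -0.24516062  0.012     ]
wz -0.4 tx 1.6 ty -3.3 tz 2.7 | yaw 10.5 tilt 0.18 t 14.7
```

View pics/hk.png

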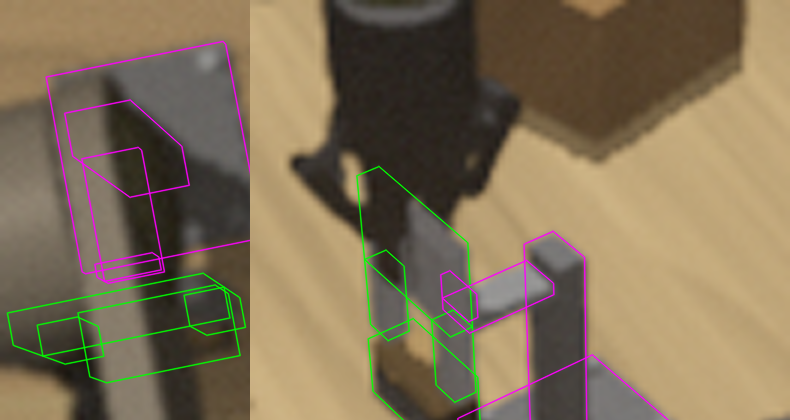

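The overlay agrees with the picture: the window frames the hook tip at (458,295), and both chocks lie on the shelf past the stand's -y end. Threading it on.

```bash
python3 -m inch '[{"wx":0,"wy":0,"wz":0,"tx":0,"ty":12,"tz":0,"hand":0},{"wx":0,"wy":0,"wz":0,"tx":0,"ty":12,"tz":0,"hand":0},{"wx":0,"wy":0,"wz":0,"tx":0,"ty":12,"tz":0,"hand":0}]'|sed -n '2p;4p';  python3 -m inch '[{"wx":0,"wy":0,"wz":0,"tx":0,"ty":10,"tz":0,"hand":0},{"wx":0,"wy":0,"wz":0,"tx":0,"ty":8,"tz":0,"hand":0},{"wx":0,"wy":0,"wz":0,"tx":0,"ty":0,"tz":0,"hand":0}]'|sed -n '2p;4p'; python3 -m inch '[{"wx":0,"wy":0,"wz":0,"tx":0,"ty":0,"tz":8,"hand":0},{"wx":0,"wy":0,"wz":0,"tx":0,"ty":0,"tz":8,"hand":0},{"wx":0,"wy":0,"wz":0,"tx":0,"ty":0,"tz":4,"hand":0},{"wx":0,"wy":0,"wz":0,"tx":0,"ty":0,"tz":0,"hand":0}]'
```

```text
position: [0.587, 0.2572, 0.1912]
force: [-0.1, -0.2, -4.6]
position: [0.6048, 0.2604, 0.1903]
force: [-0.2, 0.3, -2.9]
time_s: 15.7
position: [0.6035, 0.2603, 0.1688]
eef_rot: [0.639, 0.769, -0.001, -0.001]
force: [0.3, 0.4, -3.9]
width: 0.157
grasp_force: 60.2
```

```bash
for i in 1 2; do :; done; python3 -m inch '[{"wx":0,"wy":0,"wz":0,"tx":0,"ty":0,"tz":3,"hand":0},{"wx":0,"wy":0,"wz":0,"tx":0,"ty":0,"tz":2,"hand":0},{"wx":0,"wy":0,"wz":0,"tx":0,"ty":0,"tz":0,"hand":0}]'|sed -n '2p;4p'; python3 -m inch '[{"wx":0,"wy":0,"wz":0,"tx":0,"ty":0,"tz":1.5,"hand":0},{"wx":0,"wy":0,"wz":0,"tx":0,"ty":0,"tz":0,"hand":0}]'|sed -n '2p;4p'
```

```text
position: [0.6039, 0.2604, 0.1646]
force: [0.5, -0.4, -3.5]
position: [0.604, 0.2604, 0.1632]
force: [0.1, 0.9, -3.5]
```

```bash
python3 -m inch '[{"wx":0,"wy":0,"wz":0,"tx":0,"ty":0,"tz":1,"hand":0},{"wx":0,"wy":0,"wz":0,"tx":0,"ty":0,"tz":0,"hand":0}]'|sed -n '2p;4p'; python3 -m inch '[{"wx":0,"wy":0,"wz":0,"tx":0,"ty":0,"tz":1,"hand":0},{"wx":0,"wy":0,"wz":0,"tx":0,"ty":0,"tz":0,"hand":0}]'|sed -n '2p;4p'
```

```text
position: [0.6041, 0.2605, 0.1625]
force: [0.3, -0.4, -2.1]
position: [0.6041, 0.2605, 0.1625]
force: [-3.4, -1.2, 4.8]
```

```bash
python3 -m inch '[{"wx":0,"wy":0,"wz":0,"tx":0,"ty":0,"tz":0,"hand":32},{"wx":0,"wy":0,"wz":0,"tx":0,"ty":0,"tz":0,"hand":32},{"wx":0,"wy":0,"wz":0,"tx":0,"ty":0,"tz":0,"hand":32}]'|sed -n '2p;4,6p'; python3 -m inch '[{"wx":0,"wy":0,"wz":0,"tx":0,"ty":0,"tz":-10,"hand":32},{"wx":0,"wy":0,"wz":0,"tx":0,"ty":0,"tz":-30,"hand":32},{"wx":0,"wy":0,"wz":0,"tx":0,"ty":0,"tz":-40,"hand":60},{"wx":0,"wy":0,"wz":0,"tx":0,"ty":0,"tz":-10,"hand":60},{"wx":0,"wy":0,"wz":8.5,"tx":0,"ty":0,"tz":0,"hand":60},{"wx":0,"wy":0,"wz":8.5,"tx":0,"ty":0,"tz":0,"hand":60},{"wx":0,"wy":0,"wz":8.5,"tx":0,"ty":0,"tz":0,"hand":60},{"wx":0,"wy":0,"wz":8.5,"tx":0,"ty":0,"tz":0,"hand":60}]'
python3 - <<'E'
from look import *
np.set_printoptions(precision=4,suppress=True)
ims={c:eyes.capture(c) for c in('top','side')}
ms={(n,c):eyes.masks_of(n,c) for n in('spool_a','stand','brush') for c in ims}
pickle.dump((ims,ms),open('m2.pkl','wb'))
HPb=[box(-16,84,-45,45,0,8),box(16,36,-15,15,8,140),box(-41,16,-13,13,122,130),box(-41,-35,-13,13,130,146)]
res=run([('spool_a',SP,p,0,0) for p in[(.423,.099),(.421,-.046),(.4435,-.167),(.4395,-.268)]],ms)
overlay(ims,[(BR,[.6041,.2605,np.radians(10.9)],.047),(HPb,[.6116,.2635,.19],0)]+res,'s2',dict(side=(240,90,160,200,3)))
E
python3 plan.py .423 .099 .25 -85.3
```

```text
position: [0.6041, 0.2604, 0.1612]
force: [1.5, -0.2, -0.6]
width: 0.319
grasp_force: 0.0
time_s: 17.7
position: [0.604, 0.2604, 0.2516]
eef_rot: [0.838, 0.546, 0.0, 0.0]
force: [0.2, -0.7, 0.6]
width: 0.6
grasp_force: 0.0
spool_a [0.4226 0.0993] 0.16 [('top', array([0.4209, 0.0991]), np.float64(0.04)), ('side', array([0.4243, 0.1004]), np.float64(0.05))]
spool_a [ 0.42   -0.0456] 0.144 [('top', array([ 0.4188, -0.0457]), np.float64(0.05)), ('side', array([ 0.4213, -0.0457]), np.float64(0.06))]
spool_a [ 0.4435 -0.167 ] 0.154 [('top', array([ 0.4423, -0.1668]), np.float64(0.04)), ('side', array([ 0.4455, -0.1666]), np.float64(0.04))]
spool_a [ 0.4397 -0.2688] 0.197 [('top', array([ 0.4385, -0.2685]), np.float64(0.07)), ('side', array([ 0.442 , -0.2679]), np.float64(0.08))]
wz 61.9 tx -193.6 ty 146.1 tz 1.4 | yaw -23.4 tilt 0.00 t 18.1
```

View pics/s2_side.png

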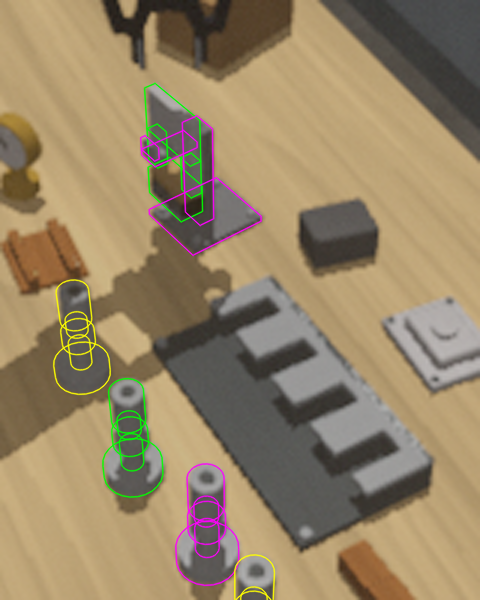

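Brush hangs on the hook (overlay matches at (178,150)), and the apron is empty. All four spools are where they were. Now spool a goes to bay4.

```bash
python3 -m inch '[{"wx":0,"wy":0,"wz":7.7,"tx":0,"ty":0,"tz":0,"hand":60},{"wx":0,"wy":0,"wz":7.7,"tx":0,"ty":0,"tz":0,"hand":60},{"wx":0,"wy":0,"wz":7.7,"tx":0,"ty":0,"tz":0,"hand":60},{"wx":0,"wy":0,"wz":7.7,"tx":0,"ty":0,"tz":0,"hand":60},{"wx":0,"wy":0,"wz":7.7,"tx":0,"ty":0,"tz":0,"hand":60},{"wx":0,"wy":0,"wz":7.7,"tx":0,"ty":0,"tz":0,"hand":60},{"wx":0,"wy":0,"wz":7.7,"tx":0,"ty":0,"tz":0,"hand":60},{"wx":0,"wy":0,"wz":7.7,"tx":0,"ty":0,"tz":0,"hand":60}]'|sed -n '2p';python3 -m inch '[{"wx":0,"wy":0,"wz":0,"tx":-32.3,"ty":24.4,"tz":0,"hand":60},{"wx":0,"wy":0,"wz":0,"tx":-32.3,"ty":24.4,"tz":0,"hand":60},{"wx":0,"wy":0,"wz":0,"tx":-32.3,"ty":24.4,"tz":0,"hand":60},{"wx":0,"wy":0,"wz":0,"tx":-32.3,"ty":24.4,"tz":0,"hand":60},{"wx":0,"wy":0,"wz":0,"tx":-32.3,"ty":24.4,"tz":0,"hand":60},{"wx":0,"wy":0,"wz":0,"tx":-32.3,"ty":24.4,"tz":0,"hand":60},{"wx":0,"wy":0,"wz":0,"tx":0,"ty":0,"tz":30,"hand":60},{"wx":0,"wy":0,"wz":0,"tx":0,"ty":0,"tz":0,"hand":60}]'|sed -n '2p'
cat > sp.py <<'E'
# look for spools near given points: x,y pairs
import sys
from look import *
np.set_printoptions(precision=4,suppress=True)
a=list(map(float,sys.argv[1:]));P=list(zip(a[::2],a[1::2]))
for c in('top','side'): eyes.capture(c)
ms={('spool_a',c):eyes.masks_of('spool_a',c) for c in('top','side')}
run([('spool_a',SP,p,0,0) for p in P],ms)
E
python3 sp.py .4226 .0993; python3 plan.py .4226 .0993 .11 -85.3;python3 plan.py .4226 .0993 .11 -85.3
```

```text
position: [0.604, 0.2604, 0.2513]
position: [0.422, 0.0974, 0.2197]
spool_a [0.4247 0.1012] 0.055 [('side', array([0.4247, 0.1012]), np.float64(0.06))]
wz 0.3 tx -1.7 ty -1.3 tz 112.2 | yaw -85.0 tilt 0.08 t 19.9
wz 0.3 tx -1.7 ty -1.3 tz 112.2 | yaw -85.0 tilt 0.08 t 19.9
```

```bash
python3 -m inch '[{"wx":0,"wy":0,"wz":0.3,"tx":0,"ty":-0.7,"tz":40,"hand":60},{"wx":0,"wy":0,"wz":0,"tx":0,"ty":0,"tz":40,"hand":60},{"wx":0,"wy":0,"wz":0,"tx":0,"ty":0,"tz":32,"hand":60},{"wx":0,"wy":0,"wz":0,"tx":0,"ty":0,"tz":0,"hand":60},{"wx":0,"wy":0,"wz":0,"tx":0,"ty":0,"tz":0,"hand":0},{"wx":0,"wy":0,"wz":0,"tx":0,"ty":0,"tz":0,"hand":0},{"wx":0,"wy":0,"wz":0,"tx":0,"ty":0,"tz":0,"hand":0},{"wx":0,"wy":0,"wz":0,"tx":0,"ty":0,"tz":0,"hand":0}]';python3 -m inch '[{"wx":0,"wy":0,"wz":0,"tx":0,"ty":0,"tz":0,"hand":0},{"wx":0,"wy":0,"wz":0,"tx":0,"ty":0,"tz":0,"hand":0},{"wx":0,"wy":0,"wz":0,"tx":0,"ty":0,"tz":0,"hand":0}]'
```

```text
time_s: 20.7
position: [0.4246, 0.0984, 0.1109]
eef_rot: [0.999, 0.041, 0.002, 0.0]
force: [0.4, -1.9, 7.4]
width: 0.358
grasp_force: 60.5
time_s: 21.0
position: [0.4246, 0.0984, 0.1109]
eef_rot: [0.999, 0.041, 0.002, 0.0]
force: [0.3, -1.7, 8.1]
width: 0.359
grasp_force: 60.5
```

```bash
python3 -m inch '[{"wx":0,"wy":0,"wz":0,"tx":0,"ty":0,"tz":-20,"hand":0},{"wx":0,"wy":0,"wz":0,"tx":0,"ty":0,"tz":-20,"hand":0},{"wx":0,"wy":0,"wz":0,"tx":28,"ty":11,"tz":0,"hand":0},{"wx":0,"wy":0,"wz":0,"tx":28,"ty":11,"tz":0,"hand":0},{"wx":0,"wy":0,"wz":0,"tx":28,"ty":11,"tz":0,"hand":0},{"wx":0,"wy":0,"wz":0,"tx":28,"ty":11,"tz":0,"hand":0},{"wx":0,"wy":0,"wz":0,"tx":0,"ty":0,"tz":0,"hand":0},{"wx":0,"wy":0,"wz":0,"tx":0,"ty":0,"tz":0,"hand":0}]'; python3 plan.py .5418 .062 .1224 -85.3
cat > fitheld.py <<'E'
import sys
from look import *
np.set_printoptions(precision=4,suppress=True)
z0=float(sys.argv[1])
ims={c:eyes.capture(c) for c in('top','side')};p=np.array(sensors.state()['position']);print('tcp',p)
z=p[2]-z0
ms={('spool_a',c):eyes.masks_of('spool_a',c) for c in('side',)}
m=best(ms['spool_a','side'],render('side',SP[:4],[p[0],p[1],0],z)[::SS,::SS])
if m is not None:
    print(fit({'side':m},SP[:4],p[:2],z,False))
B=[(ST,[.6064,-.041,.082],0),(SP,[p[0],p[1],0],z)]
# bay axis lines at plate level
for k in (-108,-36,36,108): B.append(([box(-95,36,k-15,k-14.9,10,10.1),box(-95,36,k+14.9,k+15,10,10.1)],[.6064,-.041,.082],0))
u=proj('side',[p[0],p[1],.03]).astype(int)
overlay(ims,B,'fh',dict(side=(u[0]-60,u[1]-50,110,90,7)))
E
python3 fitheld.py .1109
```

```text
time_s: 21.8
position: [0.538, 0.0638, 0.1486]
eef_rot: [0.999, 0.04, -0.001, -0.0]
force: [0.5, -0.8, -8.8]
width: 0.355
grasp_force: 61.2
wz -0.1 tx 3.6 ty 2.1 tz 26.2 | yaw -85.4 tilt 0.15 t 21.8
tcp [0.5375 0.0642 0.149 ]
(array([0.536 , 0.0681]), np.float64(0.2090214043855667))
```

View pics/fh_side.png

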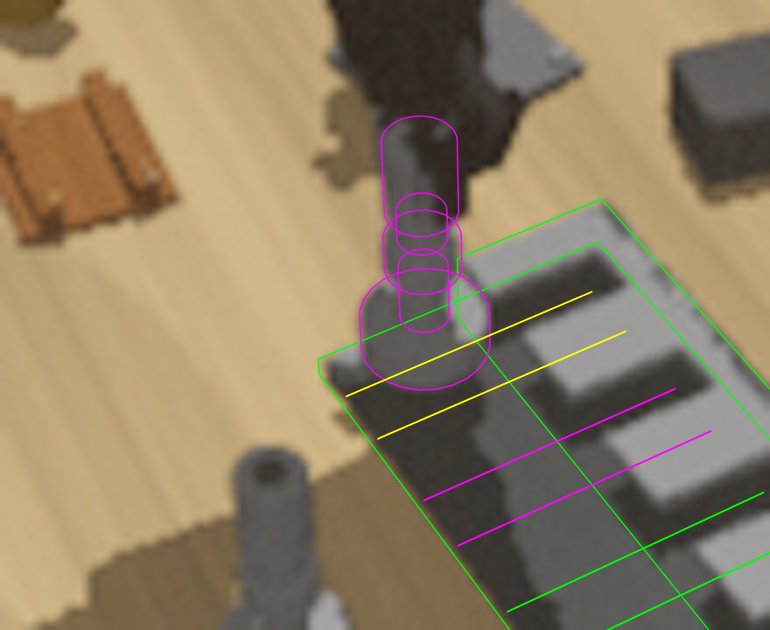

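```bash
python3 -m inch '[{"wx":0,"wy":0,"wz":0,"tx":3.6,"ty":2.2,"tz":0,"hand":0},{"wx":0,"wy":0,"wz":0,"tx":0,"ty":0,"tz":12,"hand":0},{"wx":0,"wy":0,"wz":0,"tx":0,"ty":0,"tz":10,"hand":0},{"wx":0,"wy":0,"wz":0,"tx":0,"ty":0,"tz":3.5,"hand":0},{"wx":0,"wy":0,"wz":0,"tx":0,"ty":0,"tz":0,"hand":0},{"wx":0,"wy":0,"wz":0,"tx":0,"ty":0,"tz":0,"hand":0}]'; python3 plan.py .6155 .0681 .1219 -85.3
python3 - <<'E'
from look import *
ims={'side':eyes.capture('side')}
B=[([box(-22,36,k-15,k+15,40,40.1),box(-22,56,k-32,k+32,10,10.1)],[.6064,-.041,.082],0) for k in (-108,-36,36,108)]
overlay(ims,B,'sl',dict(side=(305,160,90,100,6)))
E
```

```text
time_s: 22.55
position: [0.5426, 0.0619, 0.1238]
eef_rot: [0.999, 0.041, 0.0, 0.0]
force: [-0.1, -0.2, -8.3]
width: 0.361
grasp_force: 61.3
wz -0.1 tx 73.2 ty -0.2 tz 1.9 | yaw -85.4 tilt 0.00 t 22.6
```

View pics/sl_side.png

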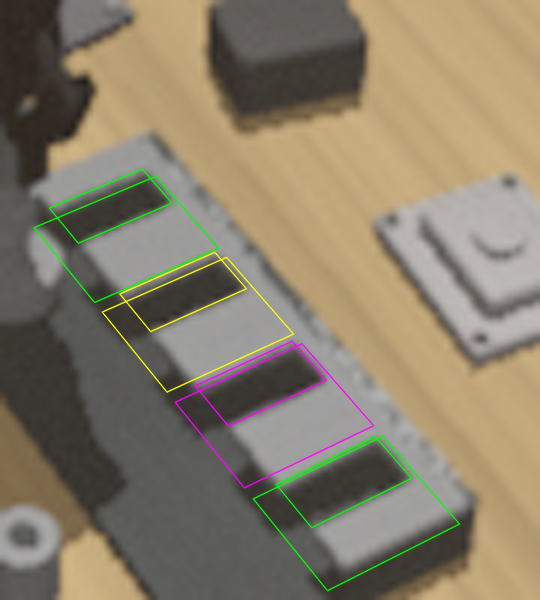

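Slot overlays coincide with the dark slots to about 1 px, so I'll slide in.

```bash
python3 -m inch '[{"wx":0,"wy":0,"wz":0,"tx":0,"ty":0,"tz":1.5,"hand":0},{"wx":0,"wy":0,"wz":0,"tx":8,"ty":0,"tz":0,"hand":0},{"wx":0,"wy":0,"wz":0,"tx":8,"ty":0,"tz":0,"hand":0},{"wx":0,"wy":0,"wz":0,"tx":8,"ty":0,"tz":0,"hand":0},{"wx":0,"wy":0,"wz":0,"tx":8,"ty":0,"tz":0,"hand":0},{"wx":0,"wy":0,"wz":0,"tx":0,"ty":0,"tz":0,"hand":0}]'; python3 -m inch '[{"wx":0,"wy":0,"wz":0,"tx":8,"ty":0,"tz":0,"hand":0},{"wx":0,"wy":0,"wz":0,"tx":8,"ty":0,"tz":0,"hand":0},{"wx":0,"wy":0,"wz":0,"tx":8,"ty":0,"tz":0,"hand":0},{"wx":0,"wy":0,"wz":0,"tx":8,"ty":0,"tz":0,"hand":0},{"wx":0,"wy":0,"wz":0,"tx":4,"ty":0,"tz":0,"hand":0},{"wx":0,"wy":0,"wz":0,"tx":0,"ty":0,"tz":0,"hand":0}]';python3 plan.py .6155 .0681 .1219 -85.3
```

```text
time_s: 23.2
position: [0.5756, 0.0645, 0.1222]
eef_rot: [0.999, 0.041, 0.001, 0.0]
force: [0.6, -0.1, -6.9]
width: 0.355
grasp_force: 61.2
time_s: 23.8
position: [0.6107, 0.0674, 0.1222]
eef_rot: [0.999, 0.041, 0.0, 0.0]
force: [0.2, 0.0, -8.6]
width: 0.355
grasp_force: 61.2
wz -0.1 tx 4.8 ty -0.3 tz 0.3 | yaw -85.4 tilt 0.01 t 23.8
```

Free so far. I'll step on in small moves until the back wall is felt.

```bash
python3 -m inch '[{"wx":0,"wy":0,"wz":0,"tx":3,"ty":0,"tz":0,"hand":0},{"wx":0,"wy":0,"wz":0,"tx":1,"ty":0,"tz":0,"hand":0},{"wx":0,"wy":0,"wz":0,"tx":0,"ty":0,"tz":0,"hand":0}]'|sed -n '2p;4p'; python3 -m inch '[{"wx":0,"wy":0,"wz":0,"tx":1.5,"ty":0,"tz":0,"hand":0},{"wx":0,"wy":0,"wz":0,"tx":0,"ty":0,"tz":0,"hand":0}]'|sed -n '2p;4p'; python3 -m inch '[{"wx":0,"wy":0,"wz":0,"tx":1,"ty":0,"tz":0,"hand":0},{"wx":0,"wy":0,"wz":0,"tx":0,"ty":0,"tz":0,"hand":0}]'|sed -n '2p;4p'
```

```text
position: [0.6142, 0.0677, 0.1223]
force: [0.2, 0.9, -7.9]
position: [0.6158, 0.0678, 0.1224]
force: [-0.3, 0.6, -7.4]
position: [0.6168, 0.0679, 0.1223]
force: [0.3, 0.1, -8.1]
```

```bash
python3 -m inch '[{"wx":0,"wy":0,"wz":0,"tx":1,"ty":0,"tz":0,"hand":0},{"wx":0,"wy":0,"wz":0,"tx":0,"ty":0,"tz":0,"hand":0}]'|sed -n '2p;4p'; python3 -m inch '[{"wx":0,"wy":0,"wz":0,"tx":1,"ty":0,"tz":0,"hand":0},{"wx":0,"wy":0,"wz":0,"tx":0,"ty":0,"tz":0,"hand":0}]'|sed -n '2p;4p'; python3 -m inch '[{"wx":0,"wy":0,"wz":0,"tx":1,"ty":0,"tz":0,"hand":0},{"wx":0,"wy":0,"wz":0,"tx":0,"ty":0,"tz":0,"hand":0}]'|sed -n '2p;4p'
```

```text
position: [0.6178, 0.068, 0.1223]
force: [0.7, -0.5, -8.5]
position: [0.6186, 0.0681, 0.1223]
force: [-0.3, -0.8, -7.5]
position: [0.6193, 0.0682, 0.1222]
force: [-2.9, -0.1, -6.9]
```

```bash
python3 -m inch '[{"wx":0,"wy":0,"wz":0,"tx":0.5,"ty":0,"tz":0,"hand":0},{"wx":0,"wy":0,"wz":0,"tx":0,"ty":0,"tz":1,"hand":0},{"wx":0,"wy":0,"wz":0,"tx":0,"ty":0,"tz":0,"hand":0}]'|sed -n '2p;4p'; python3 -m inch '[{"wx":0,"wy":0,"wz":0,"tx":0,"ty":0,"tz":0.7,"hand":0},{"wx":0,"wy":0,"wz":0,"tx":0,"ty":0,"tz":0,"hand":0}]'|sed -n '2p;4p'
```

```text
position: [0.6198, 0.0682, 0.1214]
force: [-4.5, -1.1, -3.8]
position: [0.6198, 0.0682, 0.1214]
force: [-6.5, -0.4, 1.2]
```

```bash
python3 -m inch '[{"wx":0,"wy":0,"wz":0,"tx":0,"ty":0,"tz":0,"hand":60},{"wx":0,"wy":0,"wz":0,"tx":0,"ty":0,"tz":0,"hand":60},{"wx":0,"wy":0,"wz":0,"tx":0,"ty":0,"tz":0,"hand":60},{"wx":0,"wy":0,"wz":0,"tx":0,"ty":0,"tz":-25,"hand":60},{"wx":0,"wy":0,"wz":0,"tx":0,"ty":0,"tz":-40,"hand":60},{"wx":0,"wy":0,"wz":0,"tx":0,"ty":0,"tz":-40,"hand":60},{"wx":0,"wy":0,"wz":0,"tx":0,"ty":0,"tz":0,"hand":60},{"wx":0,"wy":0,"wz":0,"tx":0,"ty":0,"tz":0,"hand":60}]'; python3 sp.py .42 -.0456 .4435 -.167 .4395 -.2688;python3 plan.py .4205 -.0456 .225 -85.3
```

```text
time_s: 26.4
position: [0.6206, 0.0682, 0.2265]
eef_rot: [0.999, 0.041, 0.001, 0.0]
force: [-0.1, -0.2, -0.5]
width: 0.602
grasp_force: 0.0
spool_a [ 0.4199 -0.0474] 0.181 [('top', array([ 0.4185, -0.0476]), np.float64(0.05)), ('side', array([ 0.4223, -0.0448]), np.float64(0.06))]
spool_a [ 0.4439 -0.1667] 0.142 [('top', array([ 0.4428, -0.167 ]), np.float64(0.05)), ('side', array([ 0.4454, -0.1656]), np.float64(0.05))]
spool_a [ 0.44   -0.2693] 0.274 [('top', array([ 0.4391, -0.2691]), np.float64(0.09)), ('side', array([ 0.4429, -0.2689]), np.float64(0.15))]
wz -0.1 tx -208.1 ty 97.1 tz -0.7 | yaw -85.4 tilt 0.13 t 26.6
```

```bash
python3 -m inch '[{"wx":0,"wy":0,"wz":0,"tx":-34.7,"ty":16.2,"tz":0,"hand":60},{"wx":0,"wy":0,"wz":0,"tx":-34.7,"ty":16.2,"tz":0,"hand":60},{"wx":0,"wy":0,"wz":0,"tx":-34.7,"ty":16.2,"tz":0,"hand":60},{"wx":0,"wy":0,"wz":0,"tx":-34.7,"ty":16.2,"tz":0,"hand":60},{"wx":0,"wy":0,"wz":0,"tx":-34.7,"ty":16.2,"tz":0,"hand":60},{"wx":0,"wy":0,"wz":0,"tx":-34.7,"ty":16.2,"tz":0,"hand":60},{"wx":0,"wy":0,"wz":0,"tx":0,"ty":0,"tz":0,"hand":60},{"wx":0,"wy":0,"wz":0,"tx":0,"ty":0,"tz":0,"hand":60}]'|sed -n '2p'; python3 -m inch '[{"wx":0,"wy":0,"wz":0,"tx":0,"ty":0,"tz":40,"hand":60},{"wx":0,"wy":0,"wz":0,"tx":0,"ty":0,"tz":40,"hand":60},{"wx":0,"wy":0,"wz":0,"tx":0,"ty":0,"tz":34.5,"hand":60},{"wx":0,"wy":0,"wz":0,"tx":0,"ty":0,"tz":0,"hand":60},{"wx":0,"wy":0,"wz":0,"tx":0,"ty":0,"tz":0,"hand":0},{"wx":0,"wy":0,"wz":0,"tx":0,"ty":0,"tz":0,"hand":0},{"wx":0,"wy":0,"wz":0,"tx":0,"ty":0,"tz":0,"hand":0},{"wx":0,"wy":0,"wz":0,"tx":0,"ty":0,"tz":0,"hand":0}]';python3 -m inch '[{"wx":0,"wy":0,"wz":0,"tx":0,"ty":0,"tz":0,"hand":0},{"wx":0,"wy":0,"wz":0,"tx":0,"ty":0,"tz":0,"hand":0}]'|sed -n '2p;4,6p'
```

```text
position: [0.4205, -0.0458, 0.2255]
time_s: 28.2
position: [0.4212, -0.0457, 0.1122]
eef_rot: [0.999, 0.04, 0.001, 0.0]
force: [-0.7, -0.5, 1.5]
width: 0.358
grasp_force: 60.6
position: [0.4213, -0.0458, 0.1121]
force: [0.4, -0.5, 6.7]
width: 0.362
grasp_force: 61.0
```

```bash
python3 -m inch '[{"wx":0,"wy":0,"wz":0,"tx":0,"ty":0,"tz":-20,"hand":0},{"wx":0,"wy":0,"wz":0,"tx":0,"ty":0,"tz":-20,"hand":0},{"wx":0,"wy":0,"wz":0,"tx":32.2,"ty":-6.4,"tz":0,"hand":0},{"wx":0,"wy":0,"wz":0,"tx":32.2,"ty":-6.4,"tz":0,"hand":0},{"wx":0,"wy":0,"wz":0,"tx":32.2,"ty":-6.4,"tz":0,"hand":0},{"wx":0,"wy":0,"wz":0,"tx":32.2,"ty":-6.4,"tz":0,"hand":0},{"wx":0,"wy":0,"wz":0,"tx":0,"ty":0,"tz":0,"hand":0},{"wx":0,"wy":0,"wz":0,"tx":0,"ty":0,"tz":0,"hand":0}]'; python3 plan.py .5477 -.0097 .1236 -85.3
```

```text
time_s: 29.2
position: [0.5464, -0.0092, 0.1502]
eef_rot: [0.999, 0.041, -0.001, -0.0]
force: [-0.1, -0.7, -6.7]
width: 0.36
grasp_force: 61.0
wz -0.0 tx 1.3 ty 0.6 tz 26.6 | yaw -85.3 tilt 0.16 t 29.2
```

```bash
python3 -m inch '[{"wx":0,"wy":0,"wz":0,"tx":1.3,"ty":0.6,"tz":10,"hand":0},{"wx":0,"wy":0,"wz":0,"tx":0,"ty":0,"tz":10,"hand":0},{"wx":0,"wy":0,"wz":0,"tx":0,"ty":0,"tz":5,"hand":0},{"wx":0,"wy":0,"wz":0,"tx":0,"ty":0,"tz":0,"hand":0},{"wx":0,"wy":0,"wz":0,"tx":0,"ty":0,"tz":0,"hand":0}]'|sed -n '2p;4p'; python3 plan.py .6214 -.0036 .1236 -85.3; python3 plan.py .6214 -.0036 .1236 -85.3
```

```text
position: [0.5481, -0.0102, 0.1261]
force: [-0.0, 0.3, -5.2]
wz -0.1 tx 73.6 ty -0.6 tz 2.5 | yaw -85.4 tilt 0.01 t 29.7
wz -0.1 tx 73.6 ty -0.6 tz 2.5 | yaw -85.4 tilt 0.01 t 29.7
```

```bash
python3 -m inch '[{"wx":0,"wy":0,"wz":0,"tx":0,"ty":-0.6,"tz":2.3,"hand":0},{"wx":0,"wy":0,"wz":0,"tx":8,"ty":0,"tz":0,"hand":0},{"wx":0,"wy":0,"wz":0,"tx":8,"ty":0,"tz":0,"hand":0},{"wx":0,"wy":0,"wz":0,"tx":8,"ty":0,"tz":0,"hand":0},{"wx":0,"wy":0,"wz":0,"tx":8,"ty":0,"tz":0,"hand":0},{"wx":0,"wy":0,"wz":0,"tx":0,"ty":0,"tz":0,"hand":0}]'|sed -n '2p;4p'; python3 -m inch '[{"wx":0,"wy":0,"wz":0,"tx":8,"ty":0,"tz":0,"hand":0},{"wx":0,"wy":0,"wz":0,"tx":8,"ty":0,"tz":0,"hand":0},{"wx":0,"wy":0,"wz":0,"tx":8,"ty":0,"tz":0,"hand":0},{"wx":0,"wy":0,"wz":0,"tx":8,"ty":0,"tz":0,"hand":0},{"wx":0,"wy":0,"wz":0,"tx":6,"ty":0,"tz":0,"hand":0},{"wx":0,"wy":0,"wz":0,"tx":0,"ty":0,"tz":0,"hand":0}]'|sed -n '2p;4p'; python3 -m inch '[{"wx":0,"wy":0,"wz":0,"tx":1.5,"ty":0,"tz":0,"hand":0},{"wx":0,"wy":0,"wz":0,"tx":1.5,"ty":0,"tz":0,"hand":0},{"wx":0,"wy":0,"wz":0,"tx":0,"ty":0,"tz":0,"hand":0}]'|sed -n '2p;4p'
```

```text
position: [0.5812, -0.0069, 0.1237]
force: [-0.2, 0.6, -6.6]
position: [0.6187, -0.0038, 0.1236]
force: [0.5, -0.2, -5.8]
position: [0.6209, -0.0036, 0.1239]
force: [0.2, 0.1, -6.3]
```

```bash
python3 -m inch '[{"wx":0,"wy":0,"wz":0,"tx":1.5,"ty":0,"tz":0,"hand":0},{"wx":0,"wy":0,"wz":0,"tx":0,"ty":0,"tz":0,"hand":0}]'|sed -n '2p;4p'; python3 -m inch '[{"wx":0,"wy":0,"wz":0,"tx":1,"ty":0,"tz":0,"hand":0},{"wx":0,"wy":0,"wz":0,"tx":0,"ty":0,"tz":0,"hand":0}]'|sed -n '2p;4p'; python3 -m inch '[{"wx":0,"wy":0,"wz":0,"tx":1,"ty":0,"tz":0,"hand":0},{"wx":0,"wy":0,"wz":0,"tx":0,"ty":0,"tz":0,"hand":0}]'|sed -n '2p;4p'
```

```text
position: [0.6225, -0.0035, 0.1239]
force: [0.2, 0.4, -6.5]
position: [0.6235, -0.0034, 0.1239]
force: [-0.3, -0.7, -5.8]
position: [0.6242, -0.0033, 0.1238]
force: [-1.8, -0.3, -5.0]
```

```bash
python3 -m inch '[{"wx":0,"wy":0,"wz":0,"tx":1,"ty":0,"tz":0,"hand":0},{"wx":0,"wy":0,"wz":0,"tx":0,"ty":0,"tz":0,"hand":0}]'|sed -n '2p;4p'; python3 -m inch '[{"wx":0,"wy":0,"wz":0,"tx":0,"ty":0,"tz":1.2,"hand":0},{"wx":0,"wy":0,"wz":0,"tx":0,"ty":0,"tz":0,"hand":0}]'|sed -n '2p;4p'; python3 -m inch '[{"wx":0,"wy":0,"wz":0,"tx":0,"ty":0,"tz":0.6,"hand":0},{"wx":0,"wy":0,"wz":0,"tx":0,"ty":0,"tz":0,"hand":0}]'|sed -n '2p;4p'
```

```text
position: [0.6249, -0.0032, 0.1237]
force: [-4.5, -0.3, -4.2]
position: [0.6251, -0.0032, 0.1225]
force: [-4.4, -1.2, -3.5]
position: [0.6252, -0.0032, 0.1225]
force: [-5.9, -0.9, 0.7]
```

```bash
python3 -m inch '[{"wx":0,"wy":0,"wz":0,"tx":0,"ty":0,"tz":0,"hand":60},{"wx":0,"wy":0,"wz":0,"tx":0,"ty":0,"tz":0,"hand":60},{"wx":0,"wy":0,"wz":0,"tx":0,"ty":0,"tz":0,"hand":60},{"wx":0,"wy":0,"wz":0,"tx":0,"ty":0,"tz":-25,"hand":60},{"wx":0,"wy":0,"wz":0,"tx":0,"ty":0,"tz":-40,"hand":60},{"wx":0,"wy":0,"wz":0,"tx":0,"ty":0,"tz":-40,"hand":60},{"wx":0,"wy":0,"wz":0,"tx":0,"ty":0,"tz":0,"hand":60},{"wx":0,"wy":0,"wz":0,"tx":0,"ty":0,"tz":0,"hand":60}]'|sed -n '2p'; python3 sp.py .4435 -.167 .4395 -.2688;python3 plan.py .4440 -.1667 .227 -85.3
```

```text
position: [0.6257, -0.0032, 0.2278]
spool_a [ 0.444  -0.1658] 0.142 [('top', array([ 0.4428, -0.166 ]), np.float64(0.05)), ('side', array([ 0.4456, -0.1651]), np.float64(0.04))]
spool_a [ 0.439  -0.2677] 0.192 [('top', array([ 0.4378, -0.2674]), np.float64(0.06)), ('side', array([ 0.4407, -0.2665]), np.float64(0.09))]
wz -0.1 tx -193.9 ty 148.2 tz -1.3 | yaw -85.4 tilt 0.14 t 33.4
```

```bash
python3 -m inch '[{"wx":0,"wy":0,"wz":0,"tx":-32.3,"ty":24.7,"tz":0,"hand":60},{"wx":0,"wy":0,"wz":0,"tx":-32.3,"ty":24.7,"tz":0,"hand":60},{"wx":0,"wy":0,"wz":0,"tx":-32.3,"ty":24.7,"tz":0,"hand":60},{"wx":0,"wy":0,"wz":0,"tx":-32.3,"ty":24.7,"tz":0,"hand":60},{"wx":0,"wy":0,"wz":0,"tx":-32.3,"ty":24.7,"tz":0,"hand":60},{"wx":0,"wy":0,"wz":0,"tx":-32.3,"ty":24.7,"tz":0,"hand":60},{"wx":0,"wy":0,"wz":0,"tx":0,"ty":0,"tz":0,"hand":60},{"wx":0,"wy":0,"wz":0,"tx":0,"ty":0,"tz":0,"hand":60}]'|sed -n '2p'; python3 -m inch '[{"wx":0,"wy":0,"wz":0,"tx":0,"ty":0,"tz":40,"hand":60},{"wx":0,"wy":0,"wz":0,"tx":0,"ty":0,"tz":40,"hand":60},{"wx":0,"wy":0,"wz":0,"tx":0,"ty":0,"tz":35,"hand":60},{"wx":0,"wy":0,"wz":0,"tx":0,"ty":0,"tz":0,"hand":60},{"wx":0,"wy":0,"wz":0,"tx":0,"ty":0,"tz":0,"hand":0},{"wx":0,"wy":0,"wz":0,"tx":0,"ty":0,"tz":0,"hand":0},{"wx":0,"wy":0,"wz":0,"tx":0,"ty":0,"tz":0,"hand":0},{"wx":0,"wy":0,"wz":0,"tx":0,"ty":0,"tz":0,"hand":0}]'|sed -n '2p;4,6p';python3 -m inch '[{"wx":0,"wy":0,"wz":0,"tx":0,"ty":0,"tz":0,"hand":0},{"wx":0,"wy":0,"wz":0,"tx":0,"ty":0,"tz":0,"hand":0}]'|sed -n '2p;4,6p'; python3 plan.py .5535 -.0815 .1235 -85.3
```

```text
position: [0.444, -0.167, 0.2267]
position: [0.445, -0.1669, 0.1133]
force: [0.3, -0.6, 4.7]
width: 0.356
grasp_force: 60.6
position: [0.445, -0.167, 0.1133]
force: [0.1, -0.3, 7.8]
width: 0.357
grasp_force: 60.9
wz -0.1 tx 115.1 ty -76.3 tz -10.2 | yaw -85.4 tilt 0.18 t 35.2
```

```bash
python3 -m inch '[{"wx":0,"wy":0,"wz":0,"tx":0,"ty":0,"tz":-20,"hand":0},{"wx":0,"wy":0,"wz":0,"tx":0,"ty":0,"tz":-20,"hand":0},{"wx":0,"wy":0,"wz":0,"tx":28.8,"ty":-19.1,"tz":0,"hand":0},{"wx":0,"wy":0,"wz":0,"tx":28.8,"ty":-19.1,"tz":0,"hand":0},{"wx":0,"wy":0,"wz":0,"tx":28.8,"ty":-19.1,"tz":0,"hand":0},{"wx":0,"wy":0,"wz":0,"tx":28.8,"ty":-19.1,"tz":0,"hand":0},{"wx":0,"wy":0,"wz":0,"tx":0,"ty":0,"tz":0,"hand":0},{"wx":0,"wy":0,"wz":0,"tx":0,"ty":0,"tz":0,"hand":0}]'|sed -n '2p;4p'; python3 -m inch '[{"wx":0,"wy":0,"wz":0,"tx":0,"ty":0,"tz":10,"hand":0},{"wx":0,"wy":0,"wz":0,"tx":0,"ty":0,"tz":10,"hand":0},{"wx":0,"wy":0,"wz":0,"tx":0,"ty":0,"tz":4,"hand":0},{"wx":0,"wy":0,"wz":0,"tx":0,"ty":0,"tz":0,"hand":0},{"wx":0,"wy":0,"wz":0,"tx":0,"ty":0,"tz":0,"hand":0}]'|sed -n '2p;4p'; python3 plan.py .6273 -.0754 .1248 -85.3
```

```text
position: [0.5525, -0.0805, 0.1513]
force: [-0.8, 0.5, -5.9]
position: [0.5528, -0.0814, 0.128]
force: [0.7, -1.1, -4.8]
wz -0.1 tx 74.7 ty 0.1 tz 3.2 | yaw -85.4 tilt 0.00 t 36.5
```

```bash
python3 -m inch '[{"wx":0,"wy":0,"wz":0,"tx":0,"ty":0,"tz":3.1,"hand":0},{"wx":0,"wy":0,"wz":0,"tx":8,"ty":0,"tz":0,"hand":0},{"wx":0,"wy":0,"wz":0,"tx":8,"ty":0,"tz":0,"hand":0},{"wx":0,"wy":0,"wz":0,"tx":8,"ty":0,"tz":0,"hand":0},{"wx":0,"wy":0,"wz":0,"tx":8,"ty":0,"tz":0,"hand":0},{"wx":0,"wy":0,"wz":0,"tx":0,"ty":0,"tz":0,"hand":0}]'|sed -n '2p;4p'; python3 -m inch '[{"wx":0,"wy":0,"wz":0,"tx":8,"ty":0,"tz":0,"hand":0},{"wx":0,"wy":0,"wz":0,"tx":8,"ty":0,"tz":0,"hand":0},{"wx":0,"wy":0,"wz":0,"tx":8,"ty":0,"tz":0,"hand":0},{"wx":0,"wy":0,"wz":0,"tx":8,"ty":0,"tz":0,"hand":0},{"wx":0,"wy":0,"wz":0,"tx":7,"ty":0,"tz":0,"hand":0},{"wx":0,"wy":0,"wz":0,"tx":0,"ty":0,"tz":0,"hand":0}]'|sed -n '2p;4p'; python3 -m inch '[{"wx":0,"wy":0,"wz":0,"tx":1.5,"ty":0,"tz":0,"hand":0},{"wx":0,"wy":0,"wz":0,"tx":1.5,"ty":0,"tz":0,"hand":0},{"wx":0,"wy":0,"wz":0,"tx":0,"ty":0,"tz":0,"hand":0}]'|sed -n '2p;4p'
```

```text
position: [0.5859, -0.0785, 0.1248]
force: [-0.6, -0.9, -6.0]
position: [0.6245, -0.0753, 0.1248]
force: [0.1, 0.3, -5.6]
position: [0.6266, -0.0752, 0.125]
force: [-0.8, 0.1, -4.9]
```

```bash
python3 -m inch '[{"wx":0,"wy":0,"wz":0,"tx":1.5,"ty":0,"tz":0,"hand":0},{"wx":0,"wy":0,"wz":0,"tx":0,"ty":0,"tz":0,"hand":0}]'|sed -n '2p;4p'; python3 -m inch '[{"wx":0,"wy":0,"wz":0,"tx":1,"ty":0,"tz":0,"hand":0},{"wx":0,"wy":0,"wz":0,"tx":0,"ty":0,"tz":0,"hand":0}]'|sed -n '2p;4p'; python3 -m inch '[{"wx":0,"wy":0,"wz":0,"tx":1,"ty":0,"tz":0,"hand":0},{"wx":0,"wy":0,"wz":0,"tx":0,"ty":0,"tz":0,"hand":0}]'|sed -n '2p;4p'
```

```text
position: [0.6282, -0.0751, 0.125]
force: [-0.3, 0.4, -6.0]
position: [0.6292, -0.075, 0.1249]
force: [-0.1, -0.0, -5.6]
position: [0.63, -0.0749, 0.1249]
force: [-0.2, -0.1, -4.6]
```

```bash
python3 -m inch '[{"wx":0,"wy":0,"wz":0,"tx":1,"ty":0,"tz":0,"hand":0},{"wx":0,"wy":0,"wz":0,"tx":0,"ty":0,"tz":0,"hand":0}]'|sed -n '2p;4p'; python3 -m inch '[{"wx":0,"wy":0,"wz":0,"tx":1,"ty":0,"tz":0,"hand":0},{"wx":0,"wy":0,"wz":0,"tx":0,"ty":0,"tz":0,"hand":0}]'|sed -n '2p;4p'; python3 -m inch '[{"wx":0,"wy":0,"wz":0,"tx":0,"ty":0,"tz":1.2,"hand":0},{"wx":0,"wy":0,"wz":0,"tx":0,"ty":0,"tz":0,"hand":0}]'|sed -n '2p;4p'
```

```text
position: [0.6307, -0.0748, 0.1248]
force: [-3.4, 0.1, -3.8]
position: [0.6315, -0.0747, 0.1248]
force: [-4.7, -0.3, -2.3]
position: [0.6315, -0.0747, 0.1239]
force: [-6.7, -0.2, -1.3]
```

```bash
python3 -m inch '[{"wx":0,"wy":0,"wz":0,"tx":0,"ty":0,"tz":0.6,"hand":0},{"wx":0,"wy":0,"wz":0,"tx":0,"ty":0,"tz":0,"hand":0}]'|sed -n '2p;4p';python3 -m inch '[{"wx":0,"wy":0,"wz":0,"tx":0,"ty":0,"tz":0,"hand":60},{"wx":0,"wy":0,"wz":0,"tx":0,"ty":0,"tz":0,"hand":60},{"wx":0,"wy":0,"wz":0,"tx":0,"ty":0,"tz":0,"hand":60},{"wx":0,"wy":0,"wz":0,"tx":0,"ty":0,"tz":-25,"hand":60},{"wx":0,"wy":0,"wz":0,"tx":0,"ty":0,"tz":-40,"hand":60},{"wx":0,"wy":0,"wz":0,"tx":0,"ty":0,"tz":-40,"hand":60},{"wx":0,"wy":0,"wz":0,"tx":0,"ty":0,"tz":0,"hand":60},{"wx":0,"wy":0,"wz":0,"tx":0,"ty":0,"tz":0,"hand":60}]'|sed -n '2p'; python3 sp.py .4395 -.2685;python3 plan.py .4395 -.268 .228 -85.3
```

```text
position: [0.6316, -0.0747, 0.1238]
force: [-7.4, -0.2, 2.4]
position: [0.6324, -0.0747, 0.2289]
spool_a [ 0.4399 -0.2684] 0.17 [('top', array([ 0.4395, -0.2689]), np.float64(0.06)), ('side', array([ 0.4412, -0.2664]), np.float64(0.07))]
wz -0.1 tx -207.5 ty 177.0 tz -1.3 | yaw -85.4 tilt 0.14 t 40.4
```

```bash
python3 -m inch '[{"wx":0,"wy":0,"wz":0,"tx":-34.6,"ty":29.5,"tz":0,"hand":60},{"wx":0,"wy":0,"wz":0,"tx":-34.6,"ty":29.5,"tz":0,"hand":60},{"wx":0,"wy":0,"wz":0,"tx":-34.6,"ty":29.5,"tz":0,"hand":60},{"wx":0,"wy":0,"wz":0,"tx":-34.6,"ty":29.5,"tz":0,"hand":60},{"wx":0,"wy":0,"wz":0,"tx":-34.6,"ty":29.5,"tz":0,"hand":60},{"wx":0,"wy":0,"wz":0,"tx":-34.6,"ty":29.5,"tz":0,"hand":60},{"wx":0,"wy":0,"wz":0,"tx":0,"ty":0,"tz":0,"hand":60},{"wx":0,"wy":0,"wz":0,"tx":0,"ty":0,"tz":0,"hand":60}]'|sed -n '2p'; python3 -m inch '[{"wx":0,"wy":0,"wz":0,"tx":0,"ty":0,"tz":40,"hand":60},{"wx":0,"wy":0,"wz":0,"tx":0,"ty":0,"tz":40,"hand":60},{"wx":0,"wy":0,"wz":0,"tx":0,"ty":0,"tz":36,"hand":60},{"wx":0,"wy":0,"wz":0,"tx":0,"ty":0,"tz":0,"hand":60},{"wx":0,"wy":0,"wz":0,"tx":0,"ty":0,"tz":0,"hand":0},{"wx":0,"wy":0,"wz":0,"tx":0,"ty":0,"tz":0,"hand":0},{"wx":0,"wy":0,"wz":0,"tx":0,"ty":0,"tz":0,"hand":0},{"wx":0,"wy":0,"wz":0,"tx":0,"ty":0,"tz":0,"hand":0}]'|sed -n '2p;4,6p';python3 -m inch '[{"wx":0,"wy":0,"wz":0,"tx":0,"ty":0,"tz":0,"hand":0},{"wx":0,"wy":0,"wz":0,"tx":0,"ty":0,"tz":0,"hand":0}]'|sed -n '2p;4,6p'; python3 plan.py .5594 -.1532 .1235 -85.3
```

```text
position: [0.439, -0.2684, 0.2276]
position: [0.4403, -0.2684, 0.1136]
force: [0.7, -0.5, 5.0]
width: 0.348
grasp_force: 61.0
position: [0.4403, -0.2685, 0.1135]
force: [2.2, -0.9, 6.1]
width: 0.352
grasp_force: 61.3
wz -0.1 tx 128.2 ty -105.1 tz -10.0 | yaw -85.4 tilt 0.20 t 42.2
```

```bash
python3 -m inch '[{"wx":0,"wy":0,"wz":0,"tx":0,"ty":0,"tz":-20,"hand":0},{"wx":0,"wy":0,"wz":0,"tx":0,"ty":0,"tz":-20,"hand":0},{"wx":0,"wy":0,"wz":0,"tx":32,"ty":-26.3,"tz":0,"hand":0},{"wx":0,"wy":0,"wz":0,"tx":32,"ty":-26.3,"tz":0,"hand":0},{"wx":0,"wy":0,"wz":0,"tx":32,"ty":-26.3,"tz":0,"hand":0},{"wx":0,"wy":0,"wz":0,"tx":32,"ty":-26.2,"tz":0,"hand":0},{"wx":0,"wy":0,"wz":0,"tx":0,"ty":0,"tz":0,"hand":0},{"wx":0,"wy":0,"wz":0,"tx":0,"ty":0,"tz":0,"hand":0}]'|sed -n '2p;4p'; python3 -m inch '[{"wx":0,"wy":0,"wz":0,"tx":0,"ty":0,"tz":10,"hand":0},{"wx":0,"wy":0,"wz":0,"tx":0,"ty":0,"tz":10,"hand":0},{"wx":0,"wy":0,"wz":0,"tx":0,"ty":0,"tz":4,"hand":0},{"wx":0,"wy":0,"wz":0,"tx":0,"ty":0,"tz":0,"hand":0},{"wx":0,"wy":0,"wz":0,"tx":0,"ty":0,"tz":0,"hand":0}]'|sed -n '2p;4p'; python3 plan.py .6332 -.1471 .125 -85.3
```

```text
position: [0.5581, -0.1517, 0.151]
force: [0.1, -0.3, -7.7]
position: [0.5585, -0.1532, 0.1281]
force: [0.3, 0.3, -7.7]
wz -0.1 tx 74.9 ty 0.1 tz 3.1 | yaw -85.4 tilt 0.00 t 43.5
```

```bash
python3 -m inch '[{"wx":0,"wy":0,"wz":0,"tx":0,"ty":0,"tz":3,"hand":0},{"wx":0,"wy":0,"wz":0,"tx":8,"ty":0,"tz":0,"hand":0},{"wx":0,"wy":0,"wz":0,"tx":8,"ty":0,"tz":0,"hand":0},{"wx":0,"wy":0,"wz":0,"tx":8,"ty":0,"tz":0,"hand":0},{"wx":0,"wy":0,"wz":0,"tx":8,"ty":0,"tz":0,"hand":0},{"wx":0,"wy":0,"wz":0,"tx":0,"ty":0,"tz":0,"hand":0}]'|sed -n '2p;4p'; python3 -m inch '[{"wx":0,"wy":0,"wz":0,"tx":8,"ty":0,"tz":0,"hand":0},{"wx":0,"wy":0,"wz":0,"tx":8,"ty":0,"tz":0,"hand":0},{"wx":0,"wy":0,"wz":0,"tx":8,"ty":0,"tz":0,"hand":0},{"wx":0,"wy":0,"wz":0,"tx":8,"ty":0,"tz":0,"hand":0},{"wx":0,"wy":0,"wz":0,"tx":7,"ty":0,"tz":0,"hand":0},{"wx":0,"wy":0,"wz":0,"tx":0,"ty":0,"tz":0,"hand":0}]'|sed -n '2p;4p'; python3 -m inch '[{"wx":0,"wy":0,"wz":0,"tx":1.5,"ty":0,"tz":0,"hand":0},{"wx":0,"wy":0,"wz":0,"tx":1.5,"ty":0,"tz":0,"hand":0},{"wx":0,"wy":0,"wz":0,"tx":1.5,"ty":0,"tz":0,"hand":0},{"wx":0,"wy":0,"wz":0,"tx":0,"ty":0,"tz":0,"hand":0}]'|sed -n '2p;4p'
```

```text
position: [0.5917, -0.1503, 0.125]
force: [0.8, -1.9, -8.1]
position: [0.6304, -0.1472, 0.125]
force: [1.3, -3.0, -8.5]
position: [0.6336, -0.1469, 0.1251]
force: [-1.8, -4.6, -8.5]
```

Some side force toward -y is building, so I'll ease 1 mm that way and continue.

```bash
python3 -m inch '[{"wx":0,"wy":0,"wz":0,"tx":0,"ty":1,"tz":0,"hand":0},{"wx":0,"wy":0,"wz":0,"tx":0,"ty":0,"tz":0,"hand":0}]'|sed -n '2p;4p'; python3 -m inch '[{"wx":0,"wy":0,"wz":0,"tx":1,"ty":0,"tz":0,"hand":0},{"wx":0,"wy":0,"wz":0,"tx":0,"ty":0,"tz":0,"hand":0}]'|sed -n '2p;4p'; python3 -m inch '[{"wx":0,"wy":0,"wz":0,"tx":1,"ty":0,"tz":0,"hand":0},{"wx":0,"wy":0,"wz":0,"tx":0,"ty":0,"tz":0,"hand":0}]'|sed -n '2p;4p'
```

```text
position: [0.6338, -0.1473, 0.1251]
force: [0.4, -1.3, -8.5]
position: [0.6349, -0.1472, 0.1251]
force: [-0.8, -1.4, -6.8]
position: [0.6356, -0.1473, 0.1251]
force: [-2.9, -0.7, -6.7]
```

```bash
python3 -m inch '[{"wx":0,"wy":0,"wz":0,"tx":1,"ty":0,"tz":0,"hand":0},{"wx":0,"wy":0,"wz":0,"tx":0,"ty":0,"tz":0,"hand":0}]'|sed -n '2p;4p'; python3 -m inch '[{"wx":0,"wy":0,"wz":0,"tx":0.7,"ty":0,"tz":0,"hand":0},{"wx":0,"wy":0,"wz":0,"tx":0,"ty":0,"tz":0,"hand":0}]'|sed -n '2p;4p'; python3 -m inch '[{"wx":0,"wy":0,"wz":0,"tx":0,"ty":0,"tz":1.2,"hand":0},{"wx":0,"wy":0,"wz":0,"tx":0,"ty":0,"tz":0,"hand":0}]'|sed -n '2p;4p';  python3 -m inch '[{"wx":0,"wy":0,"wz":0,"tx":0,"ty":0,"tz":0.5,"hand":0},{"wx":0,"wy":0,"wz":0,"tx":0,"ty":0,"tz":0,"hand":0}]'|sed -n '2p;4p'
```

```text
position: [0.6364, -0.1473, 0.125]
force: [-5.6, -0.9, -4.9]
position: [0.6368, -0.1472, 0.125]
force: [-6.4, -0.5, -5.0]
position: [0.6369, -0.1472, 0.1243]
force: [-6.9, -0.3, -2.4]
position: [0.6369, -0.1472, 0.1243]
force: [-8.8, 0.0, 0.1]
```

Home and down. I'll release, lift, go back toward the robot, and look.

```bash
python3 -m inch '[{"wx":0,"wy":0,"wz":0,"tx":0,"ty":0,"tz":0.4,"hand":0},{"wx":0,"wy":0,"wz":0,"tx":0,"ty":0,"tz":0,"hand":60},{"wx":0,"wy":0,"wz":0,"tx":0,"ty":0,"tz":0,"hand":60},{"wx":0,"wy":0,"wz":0,"tx":0,"ty":0,"tz":0,"hand":60},{"wx":0,"wy":0,"wz":0,"tx":0,"ty":0,"tz":-25,"hand":60},{"wx":0,"wy":0,"wz":0,"tx":0,"ty":0,"tz":-40,"hand":60},{"wx":0,"wy":0,"wz":0,"tx":0,"ty":0,"tz":-45,"hand":60},{"wx":0,"wy":0,"wz":0,"tx":0,"ty":0,"tz":-45,"hand":60}]'|sed -n '2p'; python3 -m inch '[{"wx":0,"wy":0,"wz":0,"tx":-40,"ty":0,"tz":0,"hand":60},{"wx":0,"wy":0,"wz":0,"tx":-40,"ty":0,"tz":0,"hand":60},{"wx":0,"wy":0,"wz":0,"tx":-40,"ty":0,"tz":0,"hand":60},{"wx":0,"wy":0,"wz":0,"tx":-40,"ty":0,"tz":0,"hand":60},{"wx":0,"wy":0,"wz":0,"tx":-40,"ty":0,"tz":0,"hand":60},{"wx":0,"wy":0,"wz":0,"tx":-40,"ty":0,"tz":0,"hand":60},{"wx":0,"wy":0,"wz":0,"tx":0,"ty":0,"tz":0,"hand":60},{"wx":0,"wy":0,"wz":0,"tx":0,"ty":0,"tz":0,"hand":60}]'
python3 - <<'E'
from look import *
np.set_printoptions(precision=4,suppress=True)
ims={c:eyes.capture(c) for c in('top','side')}
ms={(n,c):eyes.masks_of(n,c) for n in('spool_a','stand') for c in ims}
z=.01
B=run([('spool_a',SP,p,z,0) for p in[(.618,.068),(.6235,-.0035),(.6295,-.075),(.635,-.147)]],ms)
run([('stand',ST,(.6064,-.041,.082),0,1)],ms)
overlay(ims,B,'fin',dict(side=(250,80,160,220,2.7),top=(200,140,230,120,1.6)))
a=cv2.imread('pics/fin_side.png');b=cv2.imread('pics/fin_top.png');b=cv2.copyMakeBorder(b,0,a.shape[0]-b.shape[0],0,0,0);cv2.imwrite('pics/fin.png',np.hstack([a,b]))
E
```

```text
position: [0.6377, -0.1473, 0.2802]
time_s: 48.1
position: [0.3986, -0.1672, 0.2788]
eef_rot: [0.999, 0.04, 0.001, 0.001]
force: [0.9, -0.0, 0.7]
width: 0.601
grasp_force: 0.0
spool_a [0.6166 0.0693] 1.076 [('top', array([0.6159, 0.0681]), np.float64(0.6)), ('side', array([0.624 , 0.0848]), np.float64(0.43))]
spool_a [ 0.622  -0.0007] 1.538 [('top', array([ 0.6209, -0.0029]), np.float64(0.78)), ('side', array([0.6312, 0.0151]), np.float64(0.73))]
spool_a [ 0.627  -0.0743] 1.077 [('top', array([ 0.6259, -0.0742]), np.float64(0.57)), ('side', array([ 0.6297, -0.0709]), np.float64(0.49))]
spool_a [ 0.6328 -0.1459] 1.16 [('top', array([ 0.6304, -0.1451]), np.float64(0.69)), ('side', array([ 0.6348, -0.1435]), np.float64(0.44))]
stand [ 0.6056 -0.0416  0.0795] 0.62 [('top', array([ 0.6048, -0.0423,  0.077 ]), np.float64(0.22)), ('side', array([ 0.6073, -0.0401,  0.0791]), np.float64(0.39))]
```

View pics/fin.png

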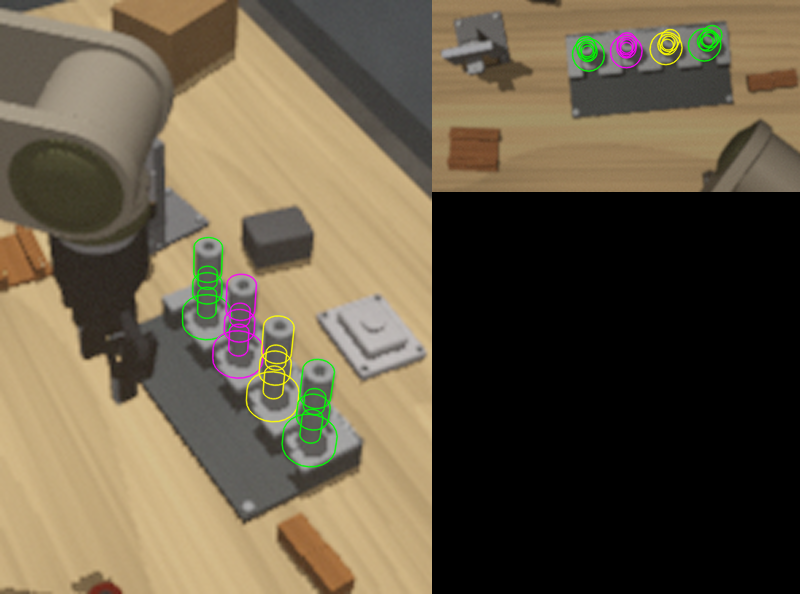

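The final view shows all four spools upright in their bays, the apron bare, both chocks on the shelf past the -y end, and the brush hanging on the post. Handing in.

```bash
python3 -c "
from bench import ticket; print(ticket.finish_job())"
```

```text
the job is handed in; nothing more can be done
None
```

The job is handed in, at about 48 s of the 210 s allowed: both chocks were swept onto the shelf, the brush is hung on the hook (done before the spools), and all four spools are home in their bays; no verdict came back.

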